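# Check the hinges of three cases and reject the stiff one

## Robot

A 6-joint arm with a two-finger parallel gripper is mounted at the origin on a cart in front of the work surface, level with it; the furniture and walls round the work are solid. World frame = base frame: x ahead of the robot, y to its left, z up, the work surface at z = 0. Lengths are in m, angles in rad, forces in N, time in s.
With the tool pointing down it reaches from about 0.225 to 0.875 m from the base axis. Payload 3.4 kg.
Tool frame: the origin (TCP) lies midway between the tips of the shut fingers; the grasp point (between the pads) lies 19 mm behind it; x points along the fingers, z is the direction in which the jaws open and shut, and the axes are right-handed (so a half turn about x gives the same grasp; the last joint's range is limited). The gripper opens to 85 mm and grips with 20 to 120 N. Pads are 22 mm wide; open, the fingers measure 114 mm over their backs; the gripper's body (76 mm by 85 mm) begins 54 mm behind the grasp point. The pads swing forward as they close: fully open they stand 13 mm farther back than shut.
Start: joints at [1.073, 0.276, 1.505, -0, 1.361, -0.121], TCP at [0.212, 0.535, 0.197] pointing down, gripper open.
Joint ranges: [-2.89, 2.89], [-0.75, 2.08], [0.22, 2.7], [-1.18, 4.32], [0.11, 2.71], [-2.7, 2.7]. Speed limits (rad/s): [2.57, 2.57, 3.14, 3.14, 3.14, 3.14].

## Interface

Orientations are given as a unit quaternion [w, x, y, z].
In Python, from rig import manip, eyes gives the robot as it stands. The module is installed in compiled form; this text tells all that it offers.
- The arm moves only by the shell command python3 -m crank 'ROWS' [FORCE]. ROWS is JSON, a list of rows, each a list of 7 numbers: the shift along the tool's x, y, z in cm, then the turn, a rotation vector about the tool's x, y, z in degrees, then the finger opening in cm, from 0 to 8.54. A call has 1 to 5 rows; each row is the pose to reach, as a shift and turn from the pose commanded when the call began, along the tool's axes at that moment; what a row does not reach only later rows make up. A row lasts 1/8 s, in which the tool goes at most 62.5 mm and 10.7 degrees, less where a joint would pass 70% of its speed; a pose out of reach is approached as far as the arm can. A call with a gripper value outside its range is refused whole. The fingers move at their own pace and stop on an object; FORCE is the grip in N (left out, the last holds). Time passes only in rows, so rows that repeat a pose let the fingers close. It gives the time, the measured TCP pose, the force and the opening at its end, in the units of the state.
- manip.get_state(): the state, without advancing time (a new reading comes with each control period).
- eyes.get_image(name): name is "side" or "top"; returns a dict with "color" (480x640x3 uint8, blue, green, red), "z_map" (480x640 float32, m along the optical axis (not along the pixel's ray), 0 where there is no reading), "vertical_fov" (degrees; the focal length in pixels is half the picture's height over the tangent of half this angle, whatever the lens; pixels are square), "cx", "cy" (the principal point, pixels), "eye" and "attitude" of the camera in the world. Camera axes: x right, y up, looking along -z (the intrinsics and any distortion apply to the point x, -y, -z); pixel columns grow to the right and rows downward; lengths in m; the calibration is good to about 2 mm. A picture is of the moment at which its call begins.
- manip.sign_off(): hands the job in, once; it reports no verdict.
The state is a dict: "clock": time; "qpos": joint angles; "qd": joint speeds; "effort": joint torques, N m; "position": TCP position; "ee_rot": TCP orientation; "contact_force": force on the tool from outside, world axes, zero at the start; "moment": the same for the moment, N m; "width": finger opening in m.
Only numpy, scipy, OpenCV 4.12 (cv2) and the standard library are available. Lean on these libraries where they do the work, as an engineer would, in place of code of your own. Each camera call takes 0.05 s, during which the arm holds its last target.

## Task

One of these three identical hinged cases has a stiff hinge. Working from left to right, swing the lid of each case in its cradle well up by its tongue (to 60 degrees or more) to feel whether it moves freely. Put the stiff case upright in the reject tray and leave its lid standing by itself about half open as a sign; the two good cases stay in their cradles, shut, and nothing lying round about is disturbed.

Things in the scene. Friction and masses are not known exactly. Their poses are not given: they have to be found in the camera images.
- case_1: one of three identical grey hinged cases, 90 (x) x 60 (y) x 50.5 mm shut, 0.9 kg with lid, loose in its cradle. Origin: centre of underside; x runs from the front (tongue, towards the robot) to the hinge, z up. Box 38 mm high: take it by its long sides. A foot 6 mm high juts 30 mm out behind. Hinge line parallel to y, 45 mm behind the origin (+x), 38.5 mm above it; lid 12 mm thick, resting on it
- lid_1 (a joint): lid of case_1, 80 g: 0 = shut, 1.57 = upright, 1.9 = stop; all start shut. A free lid takes about 0.4 N at the tongue and falls shut when let go below upright; a stiff one takes about 2.2 N (0.22 N m) all the way and stays at any angle where it is left; fingers that keep their tilt while the tongue turns between them add about 0.5 to 1 N of rubbing
- tongue_1 (a point): grip point on the dark steel tongue of lid_1: 12 mm wide (along y), 10 mm thick, sticking 40 mm out of the lid's front edge; the point is 28 mm out, 118 mm from the hinge line along the lid and 6 mm above it when shut (48.5 mm above the bench). Moves with the lid; axes as the case's when shut
- cradle_1: fixed aluminium cradle of case_1: base 4 mm thick, front wall 20 mm high, rear wall 16 mm behind the foot, each 2 mm clear of the case, corner lugs 14 mm high at the sides (middle 66 mm of each side open for fingers). Origin: centre of underside; axes as the case's
- case_2: one of three identical grey hinged cases, 90 (x) x 60 (y) x 50.5 mm shut, 0.9 kg with lid, loose in its cradle. Origin: centre of underside; x runs from the front (tongue, towards the robot) to the hinge, z up. Box 38 mm high: take it by its long sides. A foot 6 mm high juts 30 mm out behind. Hinge line parallel to y, 45 mm behind the origin (+x), 38.5 mm above it; lid 12 mm thick, resting on it
- lid_2 (a joint): lid of case_2, 80 g: 0 = shut, 1.57 = upright, 1.9 = stop; all start shut. A free lid takes about 0.4 N at the tongue and falls shut when let go below upright; a stiff one takes about 2.2 N (0.22 N m) all the way and stays at any angle where it is left; fingers that keep their tilt while the tongue turns between them add about 0.5 to 1 N of rubbing
- tongue_2 (a point): grip point on the dark steel tongue of lid_2: 12 mm wide (along y), 10 mm thick, sticking 40 mm out of the lid's front edge; the point is 28 mm out, 118 mm from the hinge line along the lid and 6 mm above it when shut (48.5 mm above the bench). Moves with the lid; axes as the case's when shut
- cradle_2: fixed aluminium cradle of case_2: base 4 mm thick, front wall 20 mm high, rear wall 16 mm behind the foot, each 2 mm clear of the case, corner lugs 14 mm high at the sides (middle 66 mm of each side open for fingers). Origin: centre of underside; axes as the case's
- case_3: one of three identical grey hinged cases, 90 (x) x 60 (y) x 50.5 mm shut, 0.9 kg with lid, loose in its cradle. Origin: centre of underside; x runs from the front (tongue, towards the robot) to the hinge, z up. Box 38 mm high: take it by its long sides. A foot 6 mm high juts 30 mm out behind. Hinge line parallel to y, 45 mm behind the origin (+x), 38.5 mm above it; lid 12 mm thick, resting on it
- lid_3 (a joint): lid of case_3, 80 g: 0 = shut, 1.57 = upright, 1.9 = stop; all start shut. A free lid takes about 0.4 N at the tongue and falls shut when let go below upright; a stiff one takes about 2.2 N (0.22 N m) all the way and stays at any angle where it is left; fingers that keep their tilt while the tongue turns between them add about 0.5 to 1 N of rubbing
- tongue_3 (a point): grip point on the dark steel tongue of lid_3: 12 mm wide (along y), 10 mm thick, sticking 40 mm out of the lid's front edge; the point is 28 mm out, 118 mm from the hinge line along the lid and 6 mm above it when shut (48.5 mm above the bench). Moves with the lid; axes as the case's when shut
- cradle_3: fixed aluminium cradle of case_3: base 4 mm thick, front wall 20 mm high, rear wall 16 mm behind the foot, each 2 mm clear of the case, corner lugs 14 mm high at the sides (middle 66 mm of each side open for fingers). Origin: centre of underside; axes as the case's
- reject_tray: fixed open dark steel reject tray, 220 (x) x 146 (y) mm, walls 30 mm high and 4 mm thick, floor 4 mm thick. Origin: centre of its underside
- tape_measure: yellow tape measure, 38x84x66 mm, bystander; origin: centre of the underside
- calculator: grey calculator, 125x78x17 mm, bystander; origin: centre of the underside
- blue_tape: roll of blue tape, 84x86x24 mm, bystander; origin: centre of the underside
- pliers: pliers with red grips, 56x180x12 mm, bystander; origin: centre of the underside

How it is judged:
On the way, in this order (a step that is already met when the one before it is completed fails the run):
1. the lid of the leftmost case (as the robot sees them, left = +y) has been swung up past 0.8 rad, the case in its cradle ((((world y of cradle_1 above 0.19 m or (world y of reject_tray above 0.19 m and world y of cradle_1 above 0 m)) and value of joint lid_1 above 0.8 rad and distance between case_1 and cradle_1 below 0.035 m) or ((world y of cradle_2 above 0.19 m or (world y of reject_tray above 0.19 m and world y of cradle_2 above 0 m)) and value of joint lid_2 above 0.8 rad and distance between case_2 and cradle_2 below 0.035 m) or ((world y of cradle_3 above 0.19 m or (world y of reject_tray above 0.19 m and world y of cradle_3 above 0 m)) and value of joint lid_3 above 0.8 rad and distance between case_3 and cradle_3 below 0.035 m))), for 0.1 s.
2. the lid of the middle case (as the robot sees them, left = +y) has been swung up past 0.8 rad, the case in its cradle (((((world y of reject_tray above 0 m and world y of cradle_1 between -0.19 and 0 m) or (world y of reject_tray below 0 m and world y of cradle_1 between 0 and 0.19 m)) and value of joint lid_1 above 0.8 rad and distance between case_1 and cradle_1 below 0.035 m) or (((world y of reject_tray above 0 m and world y of cradle_2 between -0.19 and 0 m) or (world y of reject_tray below 0 m and world y of cradle_2 between 0 and 0.19 m)) and value of joint lid_2 above 0.8 rad and distance between case_2 and cradle_2 below 0.035 m) or (((world y of reject_tray above 0 m and world y of cradle_3 between -0.19 and 0 m) or (world y of reject_tray below 0 m and world y of cradle_3 between 0 and 0.19 m)) and value of joint lid_3 above 0.8 rad and distance between case_3 and cradle_3 below 0.035 m))), for 0.1 s.
3. the lid of the rightmost case (as the robot sees them, left = +y) has been swung up past 0.8 rad, the case in its cradle ((((world y of cradle_1 below -0.19 m or (world y of reject_tray below -0.19 m and world y of cradle_1 below 0 m)) and value of joint lid_1 above 0.8 rad and distance between case_1 and cradle_1 below 0.035 m) or ((world y of cradle_2 below -0.19 m or (world y of reject_tray below -0.19 m and world y of cradle_2 below 0 m)) and value of joint lid_2 above 0.8 rad and distance between case_2 and cradle_2 below 0.035 m) or ((world y of cradle_3 below -0.19 m or (world y of reject_tray below -0.19 m and world y of cradle_3 below 0 m)) and value of joint lid_3 above 0.8 rad and distance between case_3 and cradle_3 below 0.035 m))), for 0.1 s.
At the end, for the whole second after the job is handed in: The two free-swinging cases stand flat in their own cradles (within 12 mm of the centre), shut (under 0.15 rad); the stiff case stands flat and upright on the floor of the reject tray (its centre within 70 mm of the tray's) with its lid standing by itself between 0.3 and 1.4 rad; all are at rest (((value of joint lid_1 between 0.3 and 1.4 rad and horizontal distance between case_1 and reject_tray below 0.07 m and z of case_1 in the frame of reject_tray below 0.012 m and angle between each of case_1, case_2, case_3's own z axis and vertical below 0.1 rad and value of joint each of lid_2, lid_3 below 0.15 rad and horizontal distance between case_2 and cradle_2 below 0.012 m and z of case_2 in the frame of cradle_2 below 0.012 m and horizontal distance between case_3 and cradle_3 below 0.012 m and z of case_3 in the frame of cradle_3 below 0.012 m) or (value of joint lid_2 between 0.3 and 1.4 rad and horizontal distance between case_2 and reject_tray below 0.07 m and z of case_2 in the frame of reject_tray below 0.012 m and angle between each of case_2, case_1, case_3's own z axis and vertical below 0.1 rad and value of joint each of lid_1, lid_3 below 0.15 rad and horizontal distance between case_1 and cradle_1 below 0.012 m and z of case_1 in the frame of cradle_1 below 0.012 m and horizontal distance between case_3 and cradle_3 below 0.012 m and z of case_3 in the frame of cradle_3 below 0.012 m) or (value of joint lid_3 between 0.3 and 1.4 rad and horizontal distance between case_3 and reject_tray below 0.07 m and z of case_3 in the frame of reject_tray below 0.012 m and angle between each of case_3, case_1, case_2's own z axis and vertical below 0.1 rad and value of joint each of lid_1, lid_2 below 0.15 rad and horizontal distance between case_1 and cradle_1 below 0.012 m and z of case_1 in the frame of cradle_1 below 0.012 m and horizontal distance between case_2 and cradle_2 below 0.012 m and z of case_2 in the frame of cradle_2 below 0.012 m)) and linear speed of each of case_1, case_2, case_3 below 0.02 m/s and velocity of joint lid_1 between -0.05 and 0.05 rad/s and velocity of joint lid_2 between -0.05 and 0.05 rad/s and velocity of joint lid_3 between -0.05 and 0.05 rad/s); the robot touches nothing.
It fails at once if a bystander (tape measure, calculator, tape roll, pliers) is pushed more than 30 mm (distance of any of tape_measure, calculator, blue_tape, pliers from where it was at the start of the episode above 0.03 m).
It also fails if it takes over 72 s, if anything falls off the work surface, if the arm or the gripper's body presses on something with over 40 N, if the wrist force passes 120 N, or if a joint passes its speed limit or range.

## Working session

There is one attempt and no reset: what is moved stays moved. The work goes in short steps, Python scripts to look and compute and a shell command to move; the robot and the scene stay as the last step left them, time stands still between calls to the robot, and variables do not carry over. Pictures are saved under pics/ and viewed, and the job is handed in when it is done.

```bash
mkdir -p pics; ls
python3 - <<'E'
from rig import manip, eyes
import cv2, numpy as np
print(manip.get_state())
for n in ("top","side"):
    d=eyes.get_image(n); cv2.imwrite(f"pics/{n}0.png",d["color"])
    print(n,{k:(v if not hasattr(v,'shape') or v.size<10 else v.shape) for k,v in d.items()})
E
```

```text
pics
{'clock': 0.0, 'qpos': array([ 1.07298481e+00,  2.76592050e-01,  1.50614647e+00,  1.86250735e-05,
        1.36068327e+00, -1.20998811e-01]), 'qd': array([ 0.00073939,  0.0004972 ,  0.00108669, -0.00153716, -0.00260004,
       -0.00118185]), 'effort': array([ 1.78546284e-04, -4.16777337e+01, -2.45799905e+01, -1.22809424e-04,
        1.11167732e-02,  8.88175123e-06]), 'position': array([0.21128928, 0.53413668, 0.19593613]), 'ee_rot': array([ 0.5842216 , -0.39779444,  0.58537712,  0.39721322]), 'contact_force': array([0.77917848, 0.29641414, 0.80311969]), 'moment': array([-0.00312562,  0.01988644,  0.01946509]), 'width': 0.08506304152262005}
top {'color': (480, 640, 3), 'z_map': (480, 640), 'vertical_fov': 53.82737745544764, 'cx': 314.66904246978146, 'cy': 237.39607345649813, 'eye': array([0.34279938, 0.01892844, 1.19467609]), 'attitude': array([-0.67493685, -0.0701837 ,  0.07663699,  0.73052123])}
side {'color': (480, 640, 3), 'z_map': (480, 640), 'vertical_fov': 53.99870332068871, 'cx': 315.2562206046087, 'cy': 240.81309666049142, 'eye': array([0.42824275, 0.83647871, 0.42938599]), 'attitude': array([-0.06455239, -0.05003452,  0.55253663,  0.82947743])}
```

View pics/top0.png

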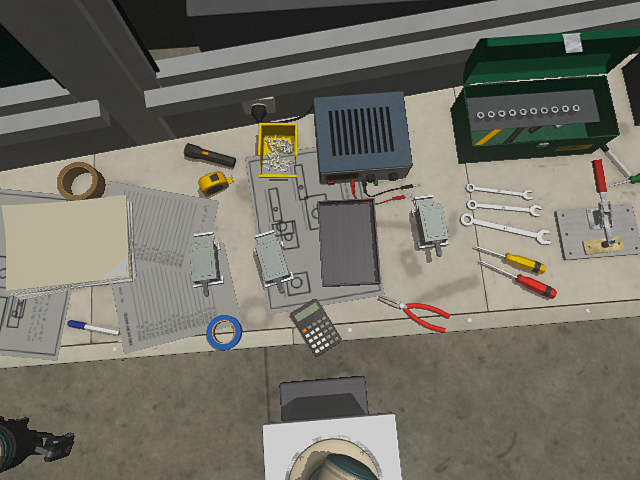

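View pics/side0.png

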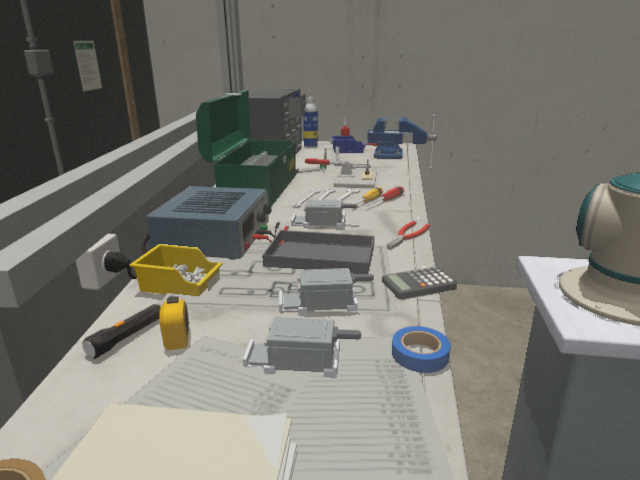

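```bash
cat > h.py <<'E'
from rig import manip, eyes
import cv2, numpy as np
from scipy.spatial.transform import Rotation as R
def q(a): return R.from_quat([a[1],a[2],a[3],a[0]])
def cloud(d):
    z=d["z_map"]; h,w=z.shape; f=h/2/np.tan(np.radians(d["vertical_fov"]/2))
    u,v=np.meshgrid(np.arange(w),np.arange(h))
    p=np.stack([(u-d["cx"])/f*z,-(v-d["cy"])/f*z,-z],-1)
    P=p@q(d["attitude"]).as_matrix().T+d["eye"]; P[z==0]=np.nan
    return P
def proj(d,X):
    f=240/np.tan(np.radians(d["vertical_fov"]/2))
    p=(np.atleast_2d(X)-d["eye"])@q(d["attitude"]).as_matrix()
    return np.stack([d["cx"]-f*p[:,0]/p[:,2],d["cy"]+f*p[:,1]/p[:,2]],-1)
E
python3 - <<'E'
from h import *
d=eyes.get_image("top"); P=cloud(d); c=d["color"]
for (u,v) in [(150,330),(400,280),(205,258),(272,258),(430,222),(350,240),(365,135),(300,290)]: print(u,v,P[v,u].round(4))
for i,(u,v) in enumerate([(205,262),(272,262),(430,225)]):
    cv2.imwrite(f"pics/c{i}.png",cv2.resize(c[v-45:v+45,u-45:u+45],None,fx=6,fy=6,interpolation=cv2.INTER_CUBIC))
    m=np.zeros(c.shape[:2],np.uint8); m[v-50:v+50,u-40:u+40]=1
    m=(m>0)&(P[...,2]>0.045)&(P[...,2]<0.07)
    n,l,s,ce=cv2.connectedComponentsWithStats(m.astype(np.uint8))
    k=1+np.argmax(s[1:,4]); Q=P[l==k]; print(s[k],np.median(Q[:,2]))
    er=cv2.morphologyEx((l==k).astype(np.uint8),cv2.MORPH_OPEN,np.ones((9,9),np.uint8)); B=P[er>0]
    print(cv2.minAreaRect(B[:,:2].astype(np.float32)),B.mean(0),Q[:,0].min())
    T=P[(l==k)&(cv2.dilate(er,np.ones((3,3)))==0)]; T=T[T[:,0]<B[:,0].min()+.0]; print("tongue",len(T),T.mean(0),T[T[:,0].argmin()])
m=(P[...,2]>0.02)&(P[...,2]<0.04); m[:, :315]=0; m[:,385:]=0; m[:195]=0; m[295:]=0
Q=P[m]; print(cv2.minAreaRect(Q[:,:2].astype(np.float32)),len(Q))
E
python3 -c "
import cv2,numpy as np
cv2.imwrite('pics/c.png',np.hstack([cv2.resize(cv2.imread(f'pics/c{i}.png'),(266,266)) for i in range(3)]))"
```

```text
150 330 [0.3925 0.4227 0.0022]
400 280 [ 0.4674 -0.2094 -0.0018]
205 258 [0.5528 0.2699 0.0543]
272 258 [0.54   0.1069 0.0534]
430 222 [ 0.5996 -0.2902  0.0526]
350 240 [ 0.5798 -0.0922  0.0022]
365 135 [ 0.8245 -0.1461  0.0948]
300 290 [0.4618 0.0455 0.0025]
[ 189  242   28   55 1028] 0.054088332307153486
((0.5409726500511169, 0.27577686309814453), (0.09582171589136124, 0.059055574238300323), 3.0661187171936035) [0.54005177 0.27416228 0.05425873] 0.4602086681035085
tongue 68 [0.47510634 0.27188177 0.05194962] [0.46020867 0.26873132 0.051053  ]
[ 256  239   33   55 1002] 0.05401548885856067
((0.532983660697937, 0.10797043144702911), (0.09552811086177826, 0.05997108668088913), 13.192974090576172) [0.52960337 0.11003046 0.05423012] 0.45299988063701835
tongue 70 [0.46926618 0.09324938 0.0528016 ] [0.45299988 0.09038139 0.05439746]
[418 204  31  53 984] 0.05361697174032387
((0.5959323048591614, -0.29683032631874084), (0.06084314361214638, 0.09756621718406677), 89.86263275146484) [ 0.59308506 -0.29708058  0.05383693] 0.5134223488099334
tongue 66 [ 0.52873236 -0.30046608  0.05213937] [ 0.51342235 -0.30222237  0.04846683]
((0.5784507989883423, -0.08516424149274826), (0.14644508063793182, 0.2316940724849701), 88.54366302490234) 547
```

View pics/c.png

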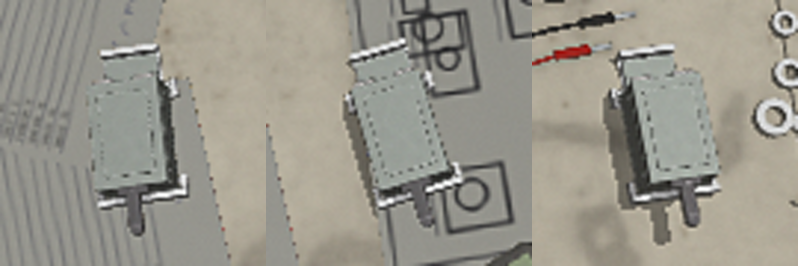

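```bash
cat >> h.py <<'E'
def ray(d,uv,z):
    f=240/np.tan(np.radians(d["vertical_fov"]/2)); uv=np.atleast_2d(uv).astype(float)
    r=np.stack([(uv[:,0]-d["cx"])/f,-(uv[:,1]-d["cy"])/f,-np.ones(len(uv))],-1)@q(d["attitude"]).as_matrix().T
    return d["eye"]+r*((z-d["eye"][2])/r[:,2])[:,None]
E
python3 - <<'E'
from h import *
s=manip.get_state(); M=q(s["ee_rot"]).as_matrix(); print("tool axes cols\n",M.round(3))
for nm in ("top","side"):
  d=eyes.get_image(nm); P=cloud(d)
  for X,Y in [(.54,.275),(.53,.109),(.595,-.297)]:
    m=(abs(P[...,0]-X)<.1)&(abs(P[...,1]-Y)<.06)&(P[...,2]>.046)&(P[...,2]<.062)
    n,l,st,ce=cv2.connectedComponentsWithStats(m.astype(np.uint8)); k=1+np.argmax(st[1:,4]); Q=P[l==k]
    r=[]
    for a in np.arange(X-.04,X+.04,.004):
        S=Q[abs(Q[:,0]-a)<.003]
        if len(S)>3: r.append((a,(S[:,1].min()+S[:,1].max())/2,np.ptp(S[:,1])))
    r=np.array(r); g=r[r[:,2]>.05]; p=np.polyfit(g[:,0],g[:,1],1)
    T=Q[Q[:,0]<X-.055]
    print(nm,"yaw",np.degrees(np.arctan(p[0])).round(1),"y at X",np.polyval(p,X).round(4),"w",g[:,2].mean().round(4),"n",len(g))
    if len(T): print("  tongue n",len(T),T.mean(0).round(4),"xmin",T[:,0].min().round(4),"line y there",np.polyval(p,T[:,0].mean()).round(4), "xmax",Q[:,0].max().round(4))
E
```

```text
tool axes cols
 [[-0.001 -0.93   0.368]
 [-0.001  0.368  0.93 ]
 [-1.     0.    -0.001]]
top yaw 3.6 y at X 0.2766 w 0.059 n 21
  tongue n 53 [0.473  0.2721 0.0525] xmin 0.4601 line y there 0.2724 xmax 0.594
top yaw 11.7 y at X 0.1072 w 0.0595 n 20
  tongue n 45 [0.4636 0.092  0.0526] xmin 0.453 line y there 0.0934 xmax 0.5852
top yaw 3.6 y at X -0.2969 w 0.0595 n 21
  tongue n 56 [ 0.5263 -0.3005  0.0524] xmin 0.5128 line y there -0.3013 xmax 0.6463
side yaw 3.9 y at X 0.2769 w 0.06 n 21
  tongue n 159 [0.4727 0.2741 0.0526] xmin 0.4602 line y there 0.2723 xmax 0.5954
side yaw 12.0 y at X 0.1078 w 0.0615 n 20
  tongue n 95 [0.4637 0.0943 0.0524] xmin 0.4525 line y there 0.0937 xmax 0.5887
side yaw 0.4 y at X -0.2954 w 0.0582 n 20
  tongue n 53 [ 0.5263 -0.3003  0.0528] xmin 0.5129 line y there -0.2959 xmax 0.6479
```

```bash
cat >> h.py <<'E'
C={1:((.472,.2725),3.7),2:((.465,.0935),12.5),3:((.525,-.3005),3.0)}
def lidpose(c,th,tilt,up=0,zb=0,back=0.0):
    """tool pose gripping tongue of case c; th,tilt deg; tool z=case y, tool x = down turned by tilt about case y"""
    (gx,gy),yaw=C[c] if not isinstance(c,tuple) else c
    Y=R.from_euler('z',yaw,degrees=True)
    a=np.radians(th+np.degrees(np.arctan2(6,118))); r=.11815
    g=np.array([.118-r*np.cos(a),0,.0485-.006+r*np.sin(a)+zb+up])
    G=Y.apply(g)+[gx,gy,0]
    B=np.array([[0,-1,0],[0,0,1],[-1,0,0]],float)  # cols x=down,y=-casex,z=casey
    Rt=Y*R.from_euler('y',tilt,degrees=True)*R.from_matrix(B)
    return G+Rt.apply([.019-back,0,0]),Rt
def rows(targets,start=None):
    s=manip.get_state(); p,r=(s["position"],q(s["ee_rot"])) if start is None else start
    for P,Q in targets:
        dp=r.inv().apply(np.array(P)-p)*100; rv=(r.inv()*Q).as_rotvec(degrees=True)
        print([*dp.round(2),*rv.round(1)])
E
python3 - <<'E'
from h import *
print(np.linalg.det(lidpose(1,0,0)[1].as_matrix()))
rows([lidpose(1,0,-35,.08),lidpose(1,0,-35,0)])
E
```

```text
1.0
[np.float64(8.35), np.float64(-34.85), np.float64(-14.3), np.float64(-24.5), np.float64(-7.8), np.float64(-34.4)]
[np.float64(16.35), np.float64(-34.85), np.float64(-14.29), np.float64(-24.5), np.float64(-7.8), np.float64(-34.4)]
```

```bash
python3 -m crank '[[8.35,-34.85,-14.3,-24.5,-7.8,-34.4,6],[8.35,-34.85,-14.3,-24.5,-7.8,-34.4,6],[8.35,-34.85,-14.3,-24.5,-7.8,-34.4,6],[8.35,-34.85,-14.3,-24.5,-7.8,-34.4,6],[8.35,-34.85,-14.3,-24.5,-7.8,-34.4,6]]' 20
python3 - <<'E'
from h import *
rows([lidpose(1,0,-35,.08),lidpose(1,0,-35,0)])
E
```

```text
clock: 0.88
position: [0.4277, 0.3204, 0.1261]
ee_rot: [-0.613, 0.639, -0.306, -0.349]
contact_force: [0.7, 1.0, 0.0]
width: 0.0599
[np.float64(4.04), np.float64(-3.49), np.float64(-5.09), np.float64(0.4), np.float64(0.1), np.float64(-0.2)]
[np.float64(10.61), np.float64(1.08), np.float64(-5.06), np.float64(0.4), np.float64(0.1), np.float64(-0.2)]
```

```bash
python3 -m crank '[[4.0,-3.5,-5.1,0,0,0,5],[4.0,-3.5,-5.1,0,0,0,5],[4.0,-3.5,-5.1,0,0,0,5]]'
python3 - <<'E'
from h import *
for n in ("top","side"): cv2.imwrite(f"pics/{n}1.png",eyes.get_image(n)["color"])
a,b=cv2.imread("pics/top1.png"),cv2.imread("pics/side1.png")
cv2.imwrite("pics/m1.png",np.hstack([cv2.resize(a[180:330,130:280],(390,390)),cv2.resize(b[220:420,200:400],(390,390))]))
rows([lidpose(1,0,-35,.08),lidpose(1,0,-35,0)])
E
```

```text
clock: 1.25
position: [0.4867, 0.275, 0.1164]
ee_rot: [-0.617, 0.637, -0.306, -0.346]
contact_force: [-0.0, 0.8, -0.5]
width: 0.0499
[np.float64(0.13), np.float64(0.48), np.float64(-0.33), np.float64(0.0), np.float64(0.2), np.float64(0.0)]
[np.float64(6.68), np.float64(5.07), np.float64(-0.35), np.float64(0.0), np.float64(0.2), np.float64(0.0)]
```

View pics/m1.png

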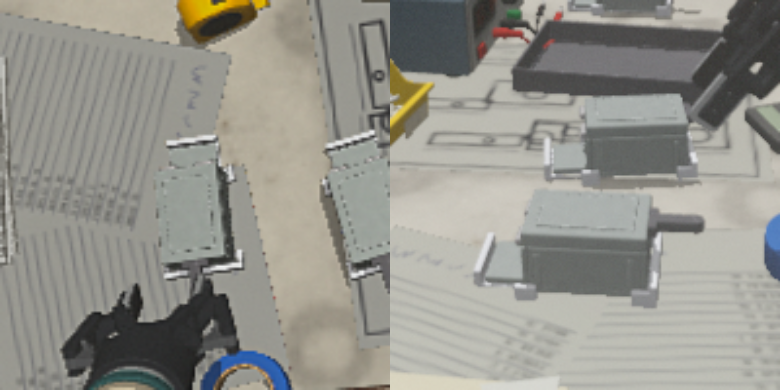

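```bash
python3 -m crank '[[3.4,2.8,-0.35,0,0,0,5],[6.7,5.05,-0.35,0,0,0,5],[6.7,5.05,-0.35,0,0,0,5],[6.7,5.05,-0.35,0,0,0,5]]'
python3 - <<'E'
from h import *
rows([lidpose(1,0,-35,0)])
a,b=[eyes.get_image(n)["color"] for n in ("top","side")]
cv2.imwrite("pics/m2.png",np.hstack([cv2.resize(a[180:330,130:280],(390,390)),cv2.resize(b[260:420,240:400],(390,390))]))
E
```

```text
clock: 1.85
position: [0.4851, 0.2758, 0.0447]
ee_rot: [-0.612, 0.636, -0.31, -0.352]
contact_force: [0.1, 0.7, 0.7]
width: 0.0501
[np.float64(0.84), np.float64(0.86), np.float64(-0.24), np.float64(0.2), np.float64(0.0), np.float64(-0.9)]
```

View pics/m2.png

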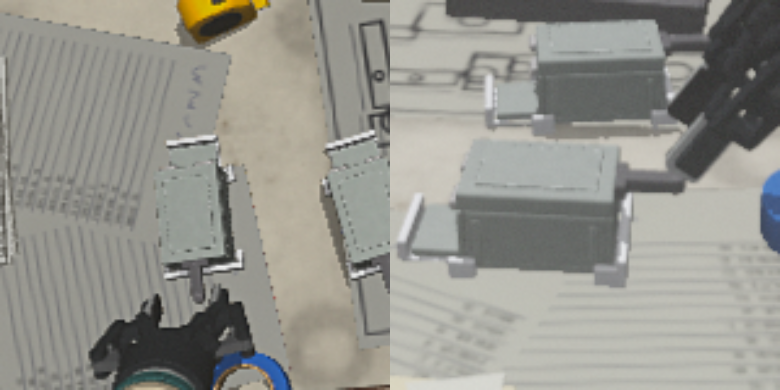

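```bash
python3 -m crank '[[0,0,0,0,0,0,5],[0,0,0,0,0,0,5]]'
python3 - <<'E'
from h import *
rows([lidpose(1,0,-35,0)])
d=eyes.get_image("top"); P=cloud(d); c=d["color"].astype(int)
m=(P[...,2]>.02)&(P[...,2]<.075)&(c.sum(-1)<200)&(abs(P[...,1]-.275)<.07)&(P[...,0]<.51)&(P[...,0]>.42)
Q=P[m]; v,u=np.nonzero(m)
for lo,hi in((.28,.34),(.2,.27)):
    k=(Q[:,1]>lo)&(Q[:,1]<hi); S=Q[k]; i=np.argsort(-S[:,0])[:4]; print(S[i].round(4),u[k][i],v[k][i])
print(proj(d,manip.get_state()["position"]))
a=d["color"];cv2.imwrite("pics/m3.png",cv2.resize(a[230:320,160:250],(540,540)))
E
```

```text
clock: 2.2
position: [0.4851, 0.2744, 0.0443]
ee_rot: [-0.613, 0.635, -0.312, -0.352]
contact_force: [0.4, -0.9, 0.0]
width: 0.0501
[np.float64(0.82), np.float64(0.82), np.float64(-0.1), np.float64(-0.0), np.float64(-0.0), np.float64(-1.0)]
[[0.4988 0.2926 0.0476]
 [0.4986 0.2965 0.0313]
 [0.4983 0.294  0.0317]
 [0.4983 0.3002 0.0365]] [197 197 198 195] [281 282 282 282]
[[0.5091 0.2441 0.0328]
 [0.5086 0.2456 0.0378]
 [0.507  0.2447 0.0302]
 [0.5032 0.2442 0.0207]] [218 217 218 219] [276 276 277 279]
[[205.03305936 286.23634027]]
```

View pics/m3.png

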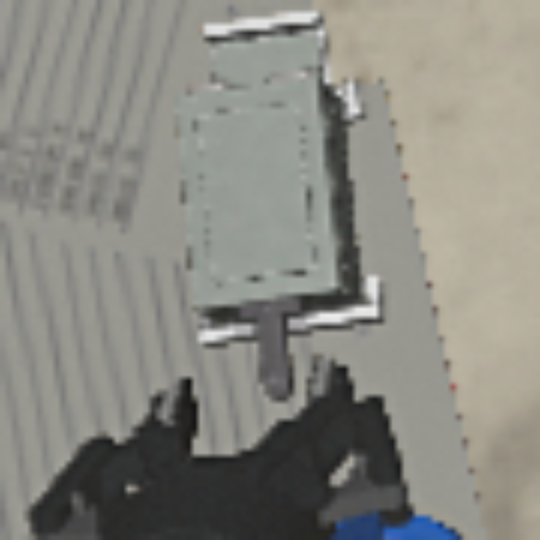

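```bash
python3 -m crank '[[0.8,0.8,-0.1,0,0,0,5],[0.8,0.8,-0.1,0,0,0,5]]'
python3 - <<'E'
from h import *
print(manip.get_state()["qpos"].round(3),manip.get_state()["contact_force"])
rows([lidpose(1,0,-35,0)])
E
```

```text
clock: 2.5
position: [0.4831, 0.2739, 0.0372]
ee_rot: [-0.611, 0.633, -0.316, -0.354]
contact_force: [-0.3, 0.9, 0.3]
width: 0.0499
[ 0.591  0.262  2.243 -1.178  0.307  0.043] [-0.34609528  0.93042131  0.34796295]
[np.float64(0.34), np.float64(0.26), np.float64(-0.07), np.float64(-0.0), np.float64(-0.2), np.float64(-1.7)]
```

Run:
```python
from h import *
rows([lidpose(1,0,-20,0)])
```

```text
[np.float64(0.29), np.float64(0.75), np.float64(-0.07), np.float64(-0.0), np.float64(-0.2), np.float64(13.3)]
```

```bash
python3 -m crank '[[0.3,0.75,-0.07,0,0,13.3,5],[0.3,0.75,-0.07,0,0,13.3,5],[0.3,0.75,-0.07,0,0,13.3,5]]'
python3 - <<'E'
from h import *
print(manip.get_state()["qpos"].round(3),manip.get_state()["contact_force"])
rows([lidpose(1,0,-20,0)])
a,b=[eyes.get_image(n)["color"] for n in ("top","side")]
cv2.imwrite("pics/m4.png",np.hstack([cv2.resize(a[230:320,160:250],(390,390)),cv2.resize(b[280:400,260:380],(390,390))]))
E
```

```text
clock: 2.88
position: [0.4808, 0.2659, 0.0306]
ee_rot: [-0.569, 0.601, -0.386, -0.409]
contact_force: [-0.4, -0.3, -0.1]
width: 0.05
[ 0.508  0.27   2.093 -0.398  0.477 -0.791] [-0.41267687 -0.31023875 -0.12390134]
[np.float64(-0.09), np.float64(0.18), np.float64(0.72), np.float64(-0.3), np.float64(-1.3), np.float64(1.6)]
```

View pics/m4.png

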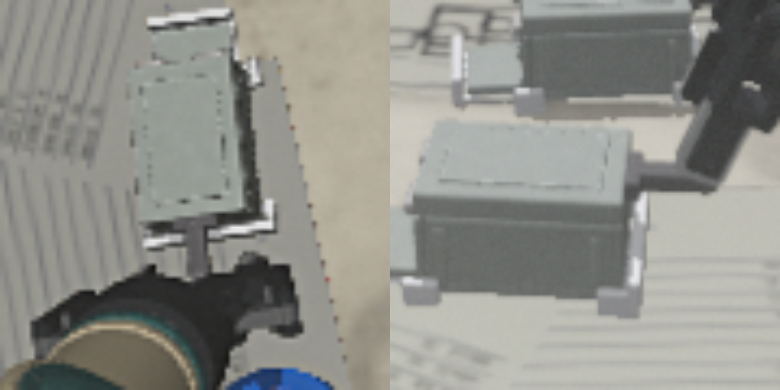

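```bash
python3 -m crank '[[0,0,0,0,0,0,5]]'
python3 - <<'E'
from h import *
rows([lidpose(1,0,-20,0)])
E
```

```text
clock: 3.1
position: [0.4813, 0.2648, 0.0308]
ee_rot: [-0.569, 0.602, -0.385, -0.406]
contact_force: [-0.7, -0.5, -0.2]
width: 0.0498
[np.float64(-0.1), np.float64(0.22), np.float64(0.82), np.float64(-0.3), np.float64(-1.4), np.float64(1.8)]
```

```bash
python3 -m crank '[[-0.1,0.2,0.8,-0.3,-1.4,1.8,5],[-0.1,0.2,0.8,-0.3,-1.4,1.8,5]]'
python3 - <<'E'
from h import *
rows([lidpose(1,0,-20,0)])
E
```

```text
clock: 3.35
position: [0.4786, 0.2731, 0.0309]
ee_rot: [-0.566, 0.592, -0.386, -0.424]
contact_force: [-0.4, -0.7, -0.0]
width: 0.05
[np.float64(0.02), np.float64(0.02), np.float64(-0.02), np.float64(-0.0), np.float64(0.0), np.float64(0.0)]
```

```bash
python3 -m crank '[[0,0,0,0,0,0,0.8],[0,0,0,0,0,0,0.8],[0,0,0,0,0,0,0.8],[0,0,0,0,0,0,0.8],[0,0,0,0,0,0,0.8]]' 25
python3 - <<'E'
from h import *
s=lidpose(1,0,-20)
rows([lidpose(1,t,-20+t) for t in (7,14,21,28,35)],s);rows([lidpose(1,t,-20+t) for t in (0,)])
E
```

```text
clock: 3.98
position: [0.479, 0.2737, 0.0312]
ee_rot: [-0.566, 0.592, -0.386, -0.424]
contact_force: [-0.2, -1.2, -0.1]
width: 0.0079
[np.float64(-1.31), np.float64(-0.41), np.float64(0.0), np.float64(-0.0), np.float64(0.0), np.float64(7.0)]
[np.float64(-2.55), np.float64(-0.98), np.float64(0.0), np.float64(-0.0), np.float64(0.0), np.float64(14.0)]
[np.float64(-3.72), np.float64(-1.69), np.float64(0.0), np.float64(0.0), np.float64(0.0), np.float64(21.0)]
[np.float64(-4.79), np.float64(-2.54), np.float64(0.0), np.float64(-0.0), np.float64(0.0), np.float64(28.0)]
[np.float64(-5.75), np.float64(-3.52), np.float64(0.0), np.float64(-0.0), np.float64(0.0), np.float64(35.0)]
[np.float64(0.03), np.float64(0.07), np.float64(-0.07), np.float64(-0.0), np.float64(0.1), np.float64(0.0)]
```

Run:
```python
from h import *
a,b=[eyes.get_image(n)["color"] for n in ("top","side")]
cv2.imwrite("pics/m5.png",np.hstack([cv2.resize(a[230:320,160:250],(390,390)),cv2.resize(b[280:400,260:380],(390,390))]))
```

```text
(no output)
```

View pics/m5.png

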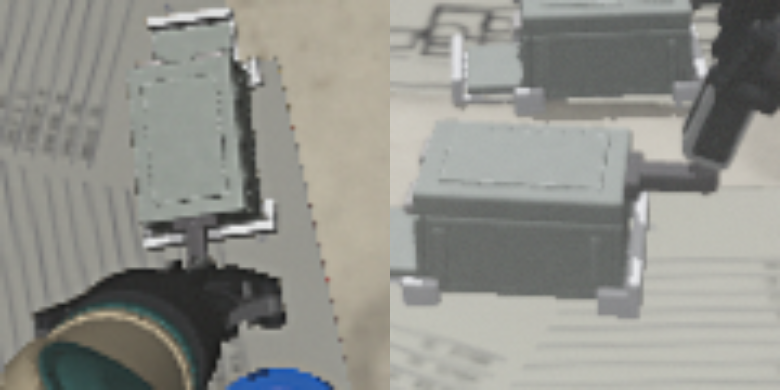

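Run:
```python
from h import *
s=manip.get_state(); print(s["position"])
for n in("top","side"):
    d=eyes.get_image(n);P=cloud(d);u,v=proj(d,s["position"])[0]; print(n,u,v)
    print("tongue grip proj",proj(d,[.472,.2725,.0535])[0])
    c=d["color"]
    m=(P[...,2]>.02)&(P[...,2]<.12)&(P[...,0]<.51)&(P[...,0]>.44)&(abs(P[...,1]-.273)<.05)&(c.max(-1)<90)
    vv,uu=np.nonzero(m); Q=P[m]; i=np.argsort(Q[:,2])[:12]
    print(np.c_[uu,vv,Q.round(3)][i]); 
    if n=="side":
        for (a,b) in [(354,322),(358,328),(362,320),(345,334),(356,334),(350,305),(362,300)]: print(a,b,P[b,a].round(3),c[b,a])
    w=c.copy(); cv2.circle(w,(int(u),int(v)),1,(0,0,255),-1); cv2.imwrite(f"pics/z_{n}.png",cv2.resize(w[int(v)-30:int(v)+30,int(u)-30:int(u)+30],(390,390),interpolation=0))
cv2.imwrite("pics/m6.png",np.hstack([cv2.imread("pics/z_top.png"),cv2.imread("pics/z_side.png")]))
```

```text
[0.47898868 0.27369111 0.03118675]
top 206.52835604901568 289.20288425749675
tongue grip proj [205.0512469  291.13753633]
[[2.17e+02 2.80e+02 5.01e-01 2.49e-01 2.00e-02]
 [2.19e+02 2.77e+02 5.08e-01 2.44e-01 2.10e-02]
 [2.15e+02 2.80e+02 5.01e-01 2.54e-01 2.30e-02]
 [2.18e+02 2.77e+02 5.07e-01 2.45e-01 2.70e-02]
 [2.13e+02 2.80e+02 5.01e-01 2.58e-01 2.90e-02]
 [2.18e+02 2.79e+02 5.02e-01 2.45e-01 2.90e-02]
 [2.18e+02 2.78e+02 5.05e-01 2.45e-01 3.00e-02]
 [1.98e+02 2.82e+02 4.99e-01 2.94e-01 3.00e-02]
 [2.12e+02 2.80e+02 5.01e-01 2.60e-01 3.00e-02]
 [2.14e+02 2.80e+02 5.00e-01 2.55e-01 3.10e-02]
 [2.11e+02 2.80e+02 5.01e-01 2.62e-01 3.30e-02]
 [2.17e+02 2.79e+02 5.02e-01 2.47e-01 3.30e-02]]
side 347.4206200354823 346.1170874518042
tongue grip proj [352.6754808  332.81095366]
[[3.33e+02 3.41e+02 5.01e-01 2.66e-01 3.30e-02]
 [3.32e+02 3.48e+02 4.99e-01 2.90e-01 3.70e-02]
 [3.32e+02 3.47e+02 4.99e-01 2.91e-01 4.00e-02]
 [3.32e+02 3.46e+02 4.99e-01 2.90e-01 4.10e-02]
 [3.44e+02 3.38e+02 4.84e-01 2.76e-01 4.60e-02]
 [3.46e+02 3.38e+02 4.81e-01 2.76e-01 4.60e-02]
 [3.43e+02 3.38e+02 4.85e-01 2.77e-01 4.60e-02]
 [3.48e+02 3.38e+02 4.78e-01 2.76e-01 4.70e-02]
 [3.47e+02 3.38e+02 4.80e-01 2.77e-01 4.70e-02]
 [3.59e+02 3.38e+02 4.63e-01 2.74e-01 4.70e-02]
 [3.58e+02 3.38e+02 4.64e-01 2.75e-01 4.70e-02]
 [3.34e+02 3.40e+02 4.97e-01 2.85e-01 4.70e-02]]
354 322 [0.47  0.284 0.079] [87 89 89]
358 328 [0.464 0.29  0.073] [70 67 65]
362 320 [0.459 0.286 0.084] [65 66 65]
345 334 [0.482 0.277 0.053] [95 92 92]
356 334 [0.467 0.276 0.054] [87 88 88]
350 305 [0.488 0.136 0.018] [148 146 146]
362 300 [0.459 0.29  0.118] [58 61 60]
```

View pics/m6.png

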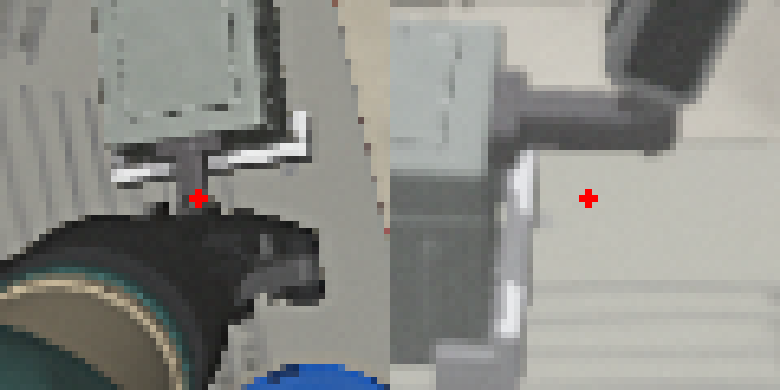

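Run:
```python
from h import *
d=eyes.get_image("side"); s=manip.get_state()
ims=[]
for img,p,o in [(d["color"],s["position"],s["ee_rot"]),(cv2.imread("pics/side1.png"),np.array([.4867,.275,.1164]),[-.617,.637,-.306,-.346])]:
    w=cv2.resize(img,None,fx=4,fy=4,interpolation=0); X=q(o).apply([1,0,0]); print(X)
    for k in range(0,7):
        u,v=proj(d,p-X*k*.01)[0]; cv2.circle(w,(int(4*u+2),int(4*v+2)),3,(0,0,255) if k else (0,255,0),-1)
    u,v=proj(d,p)[0]; u,v=int(4*u),int(4*v); ims.append(w[v-240:v+150,u-195:u+195])
cv2.imwrite("pics/m7.png",np.hstack(ims))
```

```text
[ 0.34152573  0.02358453 -0.93957647]
[ 0.57321491  0.03712705 -0.81856353]
```

View pics/m7.png

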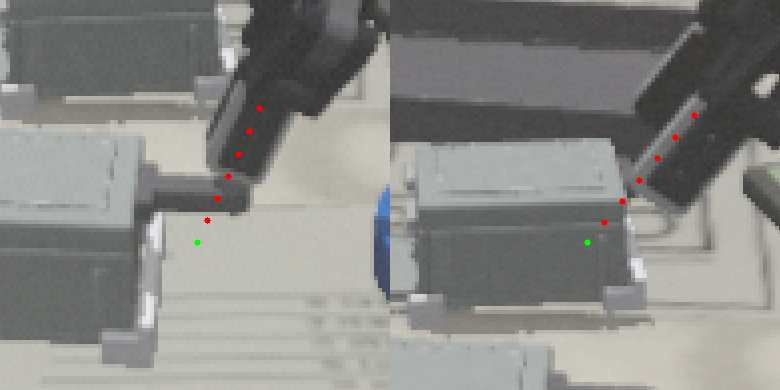

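Run:
```python
from h import *
rows([lidpose(1,0,-20,.03),lidpose(1,0,0,.1)],lidpose(1,0,-20))
```

```text
[np.float64(-2.82), np.float64(-1.03), np.float64(0.0), np.float64(0.0), np.float64(0.0), np.float64(0.0)]
[np.float64(-9.51), np.float64(-2.77), np.float64(0.0), np.float64(-0.0), np.float64(0.0), np.float64(20.0)]
```

```bash
python3 -m crank '[[-2.8,-1.0,0,0,0,0,0.8],[-9.5,-2.8,0,0,0,20,0.8],[-9.5,-2.8,0,0,0,20,0.8],[-9.5,-2.8,0,0,0,20,0.8],[-9.5,-2.8,0,0,0,20,0.8]]'
python3 - <<'E'
from h import *
s=manip.get_state(); print(q(s["ee_rot"]).as_matrix().round(2))
d=eyes.get_image("side"); P=cloud(d); c=d["color"]; X=q(s["ee_rot"]).apply([1,0,0])
w=cv2.resize(c,None,fx=4,fy=4,interpolation=0)
for k in range(0,7):
    u,v=proj(d,s["position"]-X*k*.01)[0]; cv2.circle(w,(int(4*u+2),int(4*v+2)),3,(0,0,255) if k else (0,255,0),-1)
u,v=proj(d,s["position"])[0]; u,v=int(4*u),int(4*v); cv2.imwrite("pics/m8.png",w[v-300:v+150,u-225:u+225])
m=(np.linalg.norm(P-s["position"]+X*.03,axis=-1)<.06)&(P[...,2]>.06)&(c.max(-1)<110)
Q=P[m]-s["position"]; print(len(Q),Q.min(0),Q.max(0)); i=np.argsort(Q[:,2])[:15]; print(Q[i].round(3))
E
```

```text
clock: 4.85
position: [0.4742, 0.273, 0.1301]
ee_rot: [0.485, -0.516, 0.483, 0.516]
contact_force: [0.2, 0.4, -0.3]
width: 0.0082
[[ 0.   -1.   -0.06]
 [ 0.   -0.06  1.  ]
 [-1.   -0.    0.  ]]
342 [-0.0131509  -0.01236428  0.03679217] [0.00940708 0.01922105 0.08230991]
[[ 0.008  0.011  0.037]
 [ 0.009  0.009  0.037]
 [ 0.003  0.009  0.038]
 [-0.008  0.008  0.038]
 [-0.007  0.009  0.038]
 [-0.     0.01   0.038]
 [-0.003  0.009  0.038]
 [-0.004  0.009  0.038]
 [-0.005  0.009  0.038]
 [ 0.001  0.01   0.039]
 [ 0.005  0.009  0.039]
 [ 0.006  0.009  0.039]
 [-0.004  0.008  0.039]
 [-0.003  0.009  0.039]
 [-0.     0.009  0.04 ]]
```

View pics/m8.png

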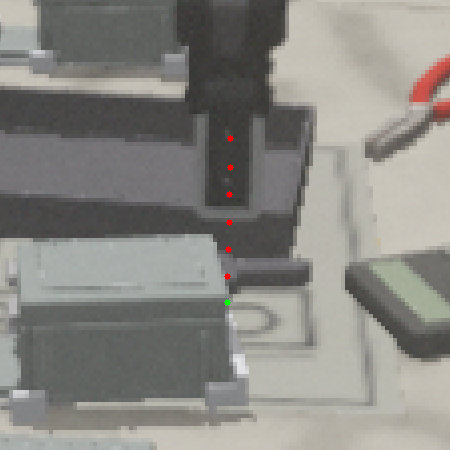

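```bash
sed -i 's/back=0.0)/back=-0.037)/' h.py
python3 - <<'E'
from h import *
rows([lidpose(1,0,-10,.03),lidpose(1,0,-10,0)])
E
```

```text
[np.float64(10.61), np.float64(-0.91), np.float64(-0.03), np.float64(-0.0), np.float64(0.1), np.float64(-10.0)]
[np.float64(13.61), np.float64(-0.91), np.float64(-0.03), np.float64(-0.0), np.float64(0.1), np.float64(-10.0)]
```

```bash
python3 -m crank '[[4.0,-0.9,0,0,0,-5,4],[8,-0.9,0,0,0,-10,4],[13.6,-0.9,0,0,0,-10,4],[13.6,-0.9,0,0,0,-10,4]]'
python3 - <<'E'
from h import *
s=manip.get_state(); print(s["qpos"].round(2),s["contact_force"])
rows([lidpose(1,0,-10,0)])
b=eyes.get_image("side")["color"]
cv2.imwrite("pics/m9.png",cv2.resize(b[270:390,260:380],(480,480)))
E
```

```text
clock: 5.4
position: [0.4759, 0.2718, -0.01]
ee_rot: [-0.523, 0.555, -0.44, -0.474]
contact_force: [0.7, -0.8, -0.1]
width: 0.0399
[ 0.44  0.37  1.98 -0.1   0.64 -1.12] [ 0.69097061 -0.76699776 -0.12497136]
[np.float64(-0.24), np.float64(-0.64), np.float64(0.09), np.float64(0.1), np.float64(-0.1), np.float64(-0.6)]
```

View pics/m9.png

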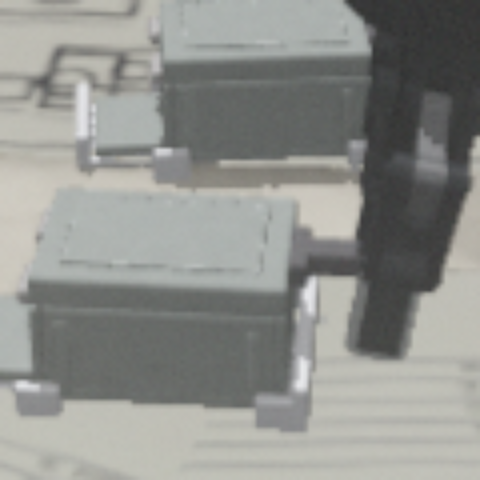

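```bash
python3 -m crank '[[-0.2,-0.5,0,0,0,0,4],[-0.2,-0.5,0,0,0,0,0.9],[-0.2,-0.5,0,0,0,0,0.9],[-0.2,-0.5,0,0,0,0,0.9],[-0.2,-0.5,0,0,0,0,0.9]]' 25
python3 - <<'E'
from h import *
s=manip.get_state(); print(s["width"],s["contact_force"])
rows([lidpose(1,0,-10,0)])
print()
rows([lidpose(1,t,-10+t) for t in (8,16,24,32,40)],lidpose(1,0,-10))
d=eyes.get_image("side");b=d["color"]; P=cloud(d)
cv2.imwrite("pics/m10.png",cv2.resize(b[270:390,260:380],(480,480)))
E
```

```text
clock: 6.08
position: [0.4882, 0.2745, -0.0011]
ee_rot: [-0.529, 0.556, -0.435, -0.471]
contact_force: [-1.1, -2.0, 6.6]
width: 0.0113
0.011321863888295492 [-1.0528322  -1.9707725   6.56673943]
[np.float64(0.43), np.float64(0.75), np.float64(-0.09), np.float64(-0.0), np.float64(0.1), np.float64(0.3)]

[np.float64(-1.63), np.float64(0.3), np.float64(0.0), np.float64(0.0), np.float64(0.0), np.float64(8.0)]
[np.float64(-3.29), np.float64(0.37), np.float64(0.0), np.float64(0.0), np.float64(-0.0), np.float64(16.0)]
[np.float64(-4.94), np.float64(0.21), np.float64(0.0), np.float64(0.0), np.float64(-0.0), np.float64(24.0)]
[np.float64(-6.55), np.float64(-0.18), np.float64(0.0), np.float64(-0.0), np.float64(-0.0), np.float64(32.0)]
[np.float64(-8.1), np.float64(-0.79), np.float64(0.0), np.float64(0.0), np.float64(0.0), np.float64(40.0)]
```

View pics/m10.png

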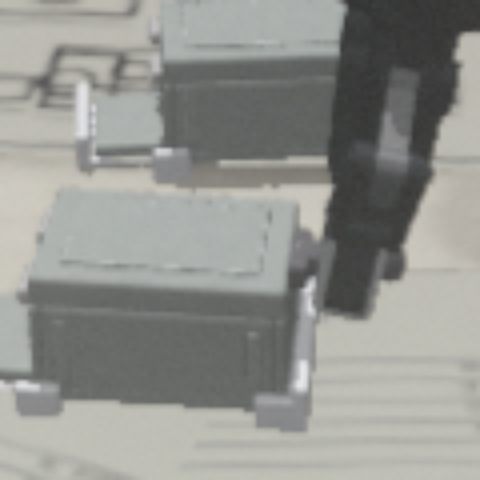

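```bash
cat >> h.py <<'E'
def swing(c,angs,zb=0):
    """rows rotating the present tool pose about the hinge by angs"""
    (gx,gy),yaw=C[c] if not isinstance(c,tuple) else c
    Y=R.from_euler('z',yaw,degrees=True); H=np.array([gx,gy,.0425+zb])+Y.apply([.118,0,0])
    ax=Y.apply([0,1,0]); s=manip.get_state(); p,r=s["position"],q(s["ee_rot"])
    T=[]
    for a in angs:
        W=R.from_rotvec(ax*a,degrees=True); T.append((H+W.apply(p-H),W*r))
    rows(T,(p,r))
E
python3 - <<'E'
from h import *
swing(1,(8,16,24,32,40))
E
```

```text
[np.float64(-1.52), np.float64(0.24), np.float64(0.0), np.float64(0.0), np.float64(0.0), np.float64(8.0)]
[np.float64(-3.07), np.float64(0.27), np.float64(0.01), np.float64(0.0), np.float64(0.0), np.float64(16.0)]
[np.float64(-4.6), np.float64(0.08), np.float64(0.01), np.float64(0.1), np.float64(0.0), np.float64(24.0)]
[np.float64(-6.09), np.float64(-0.32), np.float64(0.02), np.float64(0.1), np.float64(0.0), np.float64(32.0)]
[np.float64(-7.51), np.float64(-0.93), np.float64(0.02), np.float64(0.1), np.float64(0.0), np.float64(40.0)]
```

```bash
python3 -m crank '[[-0.76,0.14,0,0,0,4,0.9],[-1.52,0.24,0,0,0,8,0.9],[-2.3,0.27,0,0,0,12,0.9],[-3.07,0.27,0,0,0,16,0.9],[-4.6,0.08,0,0,0,24,0.9]]'
python3 - <<'E'
from h import *
s=manip.get_state(); print(s["width"],s["contact_force"])
swing(1,(8,16,24,32,40))
b=eyes.get_image("side")["color"]; 
cv2.imwrite("pics/m11.png",cv2.resize(b[230:390,240:400],(480,480)))
E
```

```text
clock: 6.75
position: [0.4768, 0.2731, 0.0436]
ee_rot: [0.416, -0.453, 0.543, 0.572]
contact_force: [1.2, -0.9, -2.2]
width: 0.0115
0.011532267226730002 [ 1.18652866 -0.86756705 -2.17196665]
[np.float64(-1.56), np.float64(0.26), np.float64(0.0), np.float64(0.0), np.float64(-0.0), np.float64(8.0)]
[np.float64(-3.14), np.float64(0.31), np.float64(0.0), np.float64(0.0), np.float64(-0.0), np.float64(16.0)]
[np.float64(-4.71), np.float64(0.13), np.float64(0.0), np.float64(0.0), np.float64(-0.0), np.float64(24.0)]
[np.float64(-6.24), np.float64(-0.26), np.float64(0.01), np.float64(0.0), np.float64(-0.0), np.float64(32.0)]
[np.float64(-7.7), np.float64(-0.87), np.float64(0.01), np.float64(0.0), np.float64(-0.1), np.float64(40.0)]
```

View pics/m11.png

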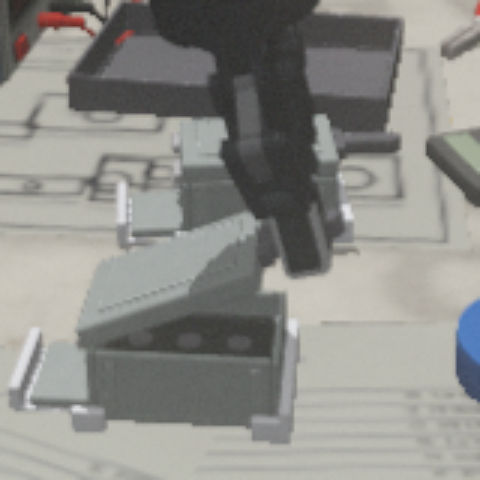

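```bash
python3 -m crank '[[-1.56,0.26,0,0,0,8,0.9],[-3.14,0.31,0,0,0,16,0.9],[-4.71,0.13,0,0,0,24,0.9],[-6.24,-0.26,0,0,0,32,0.9],[-7.7,-0.87,0,0,0,40,0.9]]'
python3 - <<'E'
from h import *
s=manip.get_state(); print(s["width"],s["contact_force"],s["qpos"].round(2))
f=[]
for i in range(4):
    b=eyes.get_image("side")["color"]; f.append(manip.get_state()["contact_force"])
print(np.mean(f,0),np.std(f,0))
cv2.imwrite("pics/m12.png",cv2.resize(b[230:390,240:400],(480,480)))
swing(1,(-10,-20,-30,-40,-50)); print(s["clock"])
E
```

```text
clock: 7.42
position: [0.5044, 0.275, 0.1154]
ee_rot: [0.195, -0.239, 0.665, 0.68]
contact_force: [-2.0, 0.5, -1.7]
width: 0.0113
0.011327007525250468 [-1.97194001  0.49688909 -1.66123552] [ 0.26  0.9   0.98  0.2   2.2  -1.34]
[-1.60201487 -0.26841287  4.76914869] [2.1584814  0.94251258 5.02488845]
[np.float64(1.82), np.float64(-0.64), np.float64(-0.0), np.float64(-0.0), np.float64(0.0), np.float64(-10.0)]
[np.float64(3.51), np.float64(-1.59), np.float64(-0.0), np.float64(-0.0), np.float64(0.0), np.float64(-20.0)]
[np.float64(5.0), np.float64(-2.82), np.float64(-0.01), np.float64(-0.0), np.float64(0.0), np.float64(-30.0)]
[np.float64(6.26), np.float64(-4.29), np.float64(-0.01), np.float64(-0.0), np.float64(0.0), np.float64(-40.0)]
[np.float64(7.25), np.float64(-5.95), np.float64(-0.01), np.float64(-0.0), np.float64(0.0), np.float64(-50.0)]
7.425
```

View pics/m12.png

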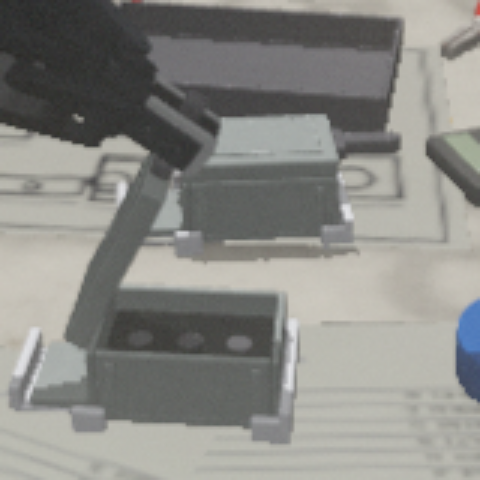

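```bash
python3 -m crank '[[1.82,-0.64,0,0,0,-10,0.9],[3.51,-1.59,0,0,0,-20,0.9],[5.0,-2.82,0,0,0,-30,0.9],[5.7,-3.5,0,0,0,-35,0.9],[5.7,-3.5,0,0,0,-35,0.9]]'
python3 -m crank '[[0,0,0,0,0,0,4],[0,0,0,0,0,0,4],[0,0,0,0,0,0,4]]'
python3 - <<'E'
from h import *
b=eyes.get_image("side")["color"]
cv2.imwrite("pics/m13.png",cv2.resize(b[230:390,240:400],(480,480)))
s=manip.get_state();print(s["clock"],s["contact_force"])
E
```

```text
clock: 8.25
position: [0.4799, 0.2737, 0.054]
ee_rot: [0.394, -0.431, 0.56, 0.588]
contact_force: [4.0, -0.9, -4.4]
width: 0.0117
clock: 8.62
position: [0.4793, 0.2737, 0.0523]
ee_rot: [0.392, -0.428, 0.562, 0.589]
contact_force: [-0.6, 0.0, 0.1]
width: 0.0399
8.675 [-0.23575701 -0.40741295 -0.0462513 ]
```

View pics/m13.png

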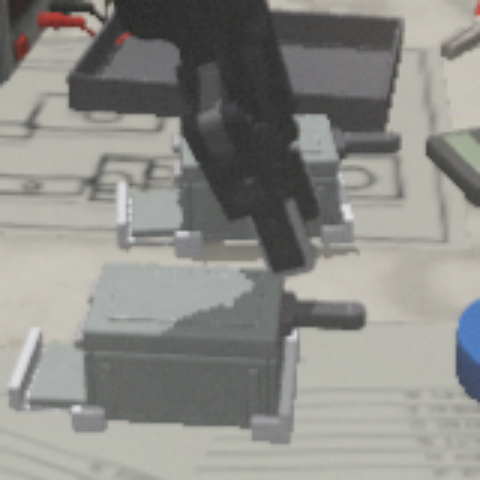

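Run:
```python
from h import *
rows([lidpose(2,0,-10,.07),lidpose(2,0,-10,0)])
```

```text
[np.float64(-0.54), np.float64(1.9), np.float64(-17.74), np.float64(-8.9), np.float64(0.8), np.float64(-29.0)]
[np.float64(6.07), np.float64(-0.39), np.float64(-17.75), np.float64(-8.9), np.float64(0.8), np.float64(-29.0)]
```

```bash
python3 -m crank '[[-3,1,-4,-2,0,-8,4],[-0.5,1.9,-10,-5,0.4,-18,4],[-0.5,1.9,-17.7,-8.9,0.8,-29,4],[-0.5,1.9,-17.7,-8.9,0.8,-29,4],[-0.5,1.9,-17.7,-8.9,0.8,-29,4]]'
python3 -m crank '[[0,0,0,0,0,0,4],[0,0,0,0,0,0,4]]'
python3 - <<'E'
from h import *
rows([lidpose(2,0,-10,.07),lidpose(2,0,-10,0)])
d=eyes.get_image("side"); P=cloud(d); c=d["color"]
m=(abs(P[...,0]-.458)<.05)&(abs(P[...,1]-.092)<.02)&(P[...,2]>.047)&(P[...,2]<.06)
print(P[m].mean(0),P[m].min(0))
cv2.imwrite("pics/m14.png",cv2.resize(c[190:350,240:400],(480,480)))
E
```

```text
clock: 9.3
position: [0.4734, 0.0947, 0.0636]
ee_rot: [-0.49, 0.588, -0.393, -0.51]
contact_force: [0.4, 0.8, -0.1]
width: 0.0403
clock: 9.55
position: [0.4755, 0.0969, 0.0636]
ee_rot: [-0.489, 0.589, -0.392, -0.511]
contact_force: [0.2, 1.0, 0.0]
width: 0.04
[np.float64(-0.0), np.float64(0.13), np.float64(-0.11), np.float64(0.1), np.float64(0.0), np.float64(0.1)]
[np.float64(6.89), np.float64(1.36), np.float64(-0.11), np.float64(0.1), np.float64(0.0), np.float64(0.1)]
[0.48253711 0.0956638  0.05451194] [0.45236688 0.07215852 0.04743263]
```

View pics/m14.png

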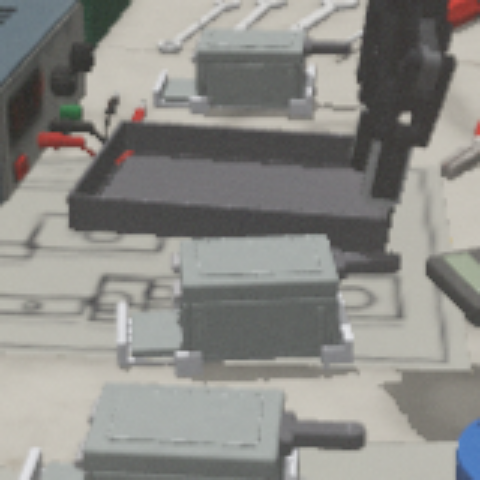

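```bash
python3 -m crank '[[5,0.9,-0.1,0,0,0,4],[6.9,1.35,-0.1,0,0,0,4],[6.9,1.35,-0.1,0,0,0,4],[6.9,1.35,-0.1,0,0,0,0.9]]' 25
python3 -m crank '[[0,0,0,0,0,0,0.9],[0,0,0,0,0,0,0.9],[0,0,0,0,0,0,0.9]]'
python3 - <<'E'
from h import *
rows([lidpose(2,0,-10,0)]);print()
swing(2,(4,8,12,16,24))
E
```

```text
clock: 10.1
position: [0.4745, 0.0952, -0.0062]
ee_rot: [-0.489, 0.589, -0.392, -0.51]
contact_force: [0.6, -0.7, 0.6]
width: 0.0232
clock: 10.48
position: [0.4747, 0.0949, -0.0059]
ee_rot: [-0.49, 0.589, -0.391, -0.51]
contact_force: [1.4, 0.3, 3.1]
width: 0.0115
[np.float64(0.08), np.float64(0.02), np.float64(0.07), np.float64(0.0), np.float64(-0.0), np.float64(0.3)]

[np.float64(-0.81), np.float64(0.17), np.float64(-0.0), np.float64(-0.0), np.float64(-0.0), np.float64(4.0)]
[np.float64(-1.63), np.float64(0.28), np.float64(-0.0), np.float64(-0.0), np.float64(-0.0), np.float64(8.0)]
[np.float64(-2.45), np.float64(0.34), np.float64(-0.0), np.float64(-0.0), np.float64(-0.0), np.float64(12.0)]
[np.float64(-3.28), np.float64(0.33), np.float64(-0.0), np.float64(-0.0), np.float64(-0.0), np.float64(16.0)]
[np.float64(-4.93), np.float64(0.16), np.float64(-0.0), np.float64(-0.0), np.float64(-0.0), np.float64(24.0)]
```

Gripped (11.5 mm, tongue about 12). Swing up.

```bash
python3 -m crank '[[-0.81,0.17,0,0,0,4,0.9],[-1.63,0.28,0,0,0,8,0.9],[-2.45,0.34,0,0,0,12,0.9],[-3.28,0.33,0,0,0,16,0.9],[-4.93,0.16,0,0,0,24,0.9]]'
python3 -m crank '[[0,0,0,0,0,0,0.9]]'
python3 - <<'E'
from h import *
swing(2,(8,16,24,32,40))
E
```

```text
clock: 11.1
position: [0.4625, 0.0924, 0.0424]
ee_rot: [0.371, -0.493, 0.507, 0.602]
contact_force: [3.3, 1.5, -2.6]
width: 0.0115
clock: 11.22
position: [0.4662, 0.0928, 0.0412]
ee_rot: [0.373, -0.495, 0.505, 0.6]
contact_force: [4.3, 0.4, -2.3]
width: 0.0114
[np.float64(-1.61), np.float64(0.29), np.float64(-0.0), np.float64(-0.0), np.float64(-0.0), np.float64(8.0)]
[np.float64(-3.24), np.float64(0.36), np.float64(-0.0), np.float64(-0.0), np.float64(-0.0), np.float64(16.0)]
[np.float64(-4.86), np.float64(0.2), np.float64(-0.01), np.float64(-0.0), np.float64(-0.0), np.float64(24.0)]
[np.float64(-6.45), np.float64(-0.19), np.float64(-0.01), np.float64(-0.0), np.float64(-0.0), np.float64(32.0)]
[np.float64(-7.97), np.float64(-0.79), np.float64(-0.01), np.float64(-0.0), np.float64(-0.0), np.float64(40.0)]
```

```bash
python3 -m crank '[[-1.61,0.29,0,0,0,8,0.9],[-3.24,0.36,0,0,0,16,0.9],[-4.86,0.2,0,0,0,24,0.9],[-6.45,-0.19,0,0,0,32,0.9],[-7.97,-0.79,0,0,0,40,0.9]]'
python3 -m crank '[[0,0,0,0,0,0,0.9],[0,0,0,0,0,0,0.9]]'
python3 - <<'E'
from h import *
swing(2,(-10,-20,-30,-35))
b=eyes.get_image("side")["color"]
cv2.imwrite("pics/m15.png",cv2.resize(b[190:350,240:400],(480,480)))
E
```

```text
clock: 11.85
position: [0.4884, 0.0983, 0.1172]
ee_rot: [0.143, -0.289, 0.645, 0.693]
contact_force: [-1.3, 0.5, -1.6]
width: 0.0113
clock: 12.1
position: [0.4883, 0.0983, 0.116]
ee_rot: [0.144, -0.29, 0.644, 0.693]
contact_force: [-2.1, 0.2, -1.1]
width: 0.0115
[np.float64(1.94), np.float64(-0.75), np.float64(-0.0), np.float64(0.0), np.float64(0.0), np.float64(-10.0)]
[np.float64(3.73), np.float64(-1.82), np.float64(-0.0), np.float64(0.0), np.float64(0.0), np.float64(-20.0)]
[np.float64(5.3), np.float64(-3.19), np.float64(-0.0), np.float64(0.0), np.float64(0.0), np.float64(-30.0)]
[np.float64(5.99), np.float64(-3.97), np.float64(-0.0), np.float64(0.0), np.float64(0.0), np.float64(-35.0)]
```

View pics/m15.png

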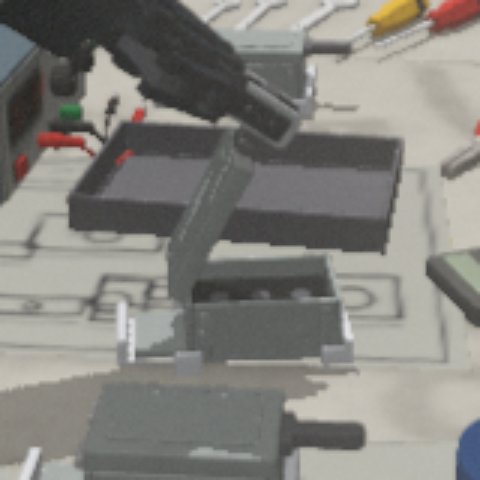

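Picture shows lid 2 raised to about 62° (tongue at about crop (265,130)), case still in its cradle. Lower partly and release to see whether it falls.

```bash
python3 - <<'E'
from h import *
s=manip.get_state();print(s["clock"],s["position"],s["width"])
E
python3 -m crank '[[1.94,-0.75,0,0,0,-10,0.9],[3.73,-1.82,0,0,0,-20,0.9],[5.3,-3.19,0,0,0,-30,0.9],[6.0,-3.97,0,0,0,-35,0.9],[6.0,-3.97,0,0,0,-35,0.9]]'
python3 -m crank '[[0,0,0,0,0,0,4],[0,0,0,0,0,0,4],[0,0,0,0,0,0,4]]'
python3 - <<'E'
from h import *
b=eyes.get_image("side")["color"]
cv2.imwrite("pics/m16.png",cv2.resize(b[190:350,240:400],(480,480)))
s=manip.get_state();print(s["clock"],s["contact_force"])
rows([lidpose(3,0,-10,.12),lidpose(3,0,-10,.07)])
E
```

```text
12.15 [0.48850459 0.09832206 0.11601725] 0.011357821792017091
clock: 12.78
position: [0.465, 0.093, 0.0501]
ee_rot: [0.348, -0.473, 0.526, 0.616]
contact_force: [2.3, 2.5, -3.7]
width: 0.0113
clock: 13.15
position: [0.4652, 0.0928, 0.049]
ee_rot: [0.345, -0.471, 0.527, 0.617]
contact_force: [-0.1, -0.1, 0.3]
width: 0.0399
13.2 [0.03997715 0.24844623 0.28069658]
[np.float64(-5.5), np.float64(3.74), np.float64(-39.86), np.float64(9.6), np.float64(-0.8), np.float64(-28.9)]
[np.float64(-0.78), np.float64(2.11), np.float64(-39.86), np.float64(9.6), np.float64(-0.8), np.float64(-28.9)]
```

View pics/m16.png

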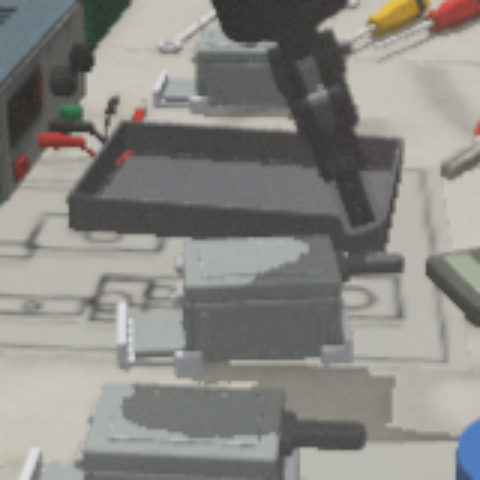

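Lid 2 fell shut, so case 2 is free. Next is case 3.

```bash
python3 -m crank '[[-4,2,-5,0,0,-7,4],[-5.5,3.7,-11,3,0,-14,4],[-5.5,3.7,-17,5,0,-21,4],[-5.5,3.7,-23,7,0,-28.9,4],[-5.5,3.7,-29,9.6,-0.8,-28.9,4]]'
python3 - <<'E'
from h import *
rows([lidpose(3,0,-10,.07)])
E
```

```text
clock: 13.82
position: [0.5075, -0.1945, 0.1131]
ee_rot: [-0.531, 0.552, -0.441, -0.469]
contact_force: [1.1, 1.4, 0.6]
width: 0.0398
[np.float64(5.25), np.float64(-1.31), np.float64(-10.69), np.float64(-0.2), np.float64(0.1), np.float64(-0.1)]
```

```bash
python3 -m crank '[[2,-0.6,-5,0,0,0,4],[5.2,-1.3,-10.7,0,0,0,4],[5.2,-1.3,-10.7,0,0,0,4],[5.2,-1.3,-10.7,0,0,0,4]]'
python3 - <<'E'
from h import *
d=eyes.get_image("side"); P=cloud(d)
m=(P[...,0]<.535)&(P[...,0]>.48)&(abs(P[...,1]+.3)<.02)&(P[...,2]>.047)&(P[...,2]<.058)
print(len(P[m]),P[m].mean(0),P[m][:,0].min())
cv2.imwrite("pics/m17.png",cv2.resize(d["color"][150:270,260:420],(640,480)))
rows([lidpose(3,0,-10,.07),lidpose(3,0,-10,0)])
E
```

```text
clock: 14.32
position: [0.5381, -0.2991, 0.0636]
ee_rot: [-0.53, 0.552, -0.44, -0.469]
contact_force: [0.1, 1.0, 0.0]
width: 0.0399
43 [ 0.52378115 -0.30055102  0.05282165] 0.5130425702365469
[np.float64(0.03), np.float64(0.37), np.float64(-0.13), np.float64(0.0), np.float64(0.1), np.float64(-0.0)]
[np.float64(6.93), np.float64(1.58), np.float64(-0.15), np.float64(0.0), np.float64(0.1), np.float64(-0.0)]
```

View pics/m17.png

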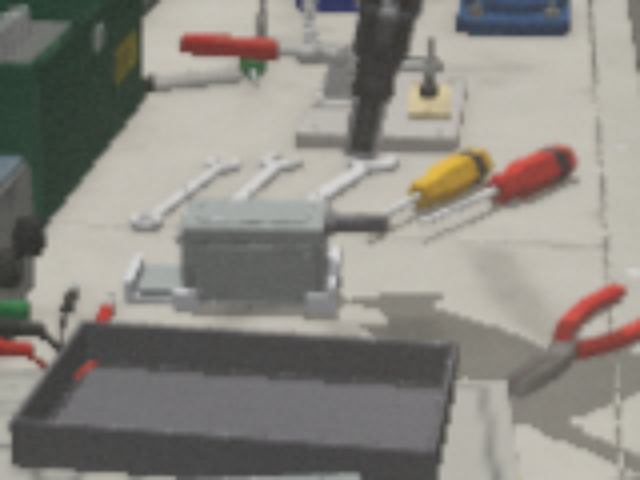

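```bash
python3 -m crank '[[5,1.1,-0.15,0,0,0,4],[6.9,1.55,-0.15,0,0,0,4],[6.9,1.55,-0.15,0,0,0,4],[6.9,1.55,-0.15,0,0,0,0.9]]' 30
python3 -m crank '[[0,0,0,0,0,0,0.9],[0,0,0,0,0,0,0.9],[0,0,0,0,0,0,0.9]]'
python3 - <<'E'
from h import *
rows([lidpose(3,0,-10,0)]);print()
swing(3,(4,8,12,16,24))
E
```

```text
clock: 14.88
position: [0.5366, -0.301, -0.0044]
ee_rot: [-0.53, 0.555, -0.439, -0.468]
contact_force: [0.2, 0.2, 0.6]
width: 0.0231
clock: 15.25
position: [0.5368, -0.3016, -0.0043]
ee_rot: [-0.53, 0.554, -0.439, -0.467]
contact_force: [-1.2, 2.4, 6.9]
width: 0.0112
[np.float64(0.2), np.float64(0.23), np.float64(0.18), np.float64(0.0), np.float64(-0.0), np.float64(0.2)]

[np.float64(-0.79), np.float64(0.16), np.float64(-0.0), np.float64(-0.0), np.float64(-0.0), np.float64(4.0)]
[np.float64(-1.6), np.float64(0.27), np.float64(-0.0), np.float64(-0.0), np.float64(-0.0), np.float64(8.0)]
[np.float64(-2.41), np.float64(0.32), np.float64(-0.0), np.float64(-0.0), np.float64(-0.0), np.float64(12.0)]
[np.float64(-3.22), np.float64(0.31), np.float64(-0.0), np.float64(-0.0), np.float64(-0.0), np.float64(16.0)]
[np.float64(-4.83), np.float64(0.13), np.float64(-0.0), np.float64(-0.0), np.float64(-0.0), np.float64(24.0)]
```

```bash
python3 -m crank '[[-0.79,0.16,0,0,0,4,0.9],[-1.6,0.27,0,0,0,8,0.9],[-2.41,0.32,0,0,0,12,0.9],[-3.22,0.31,0,0,0,16,0.9],[-4.83,0.13,0,0,0,24,0.9]]'
python3 -m crank '[[0,0,0,0,0,0,0.9]]'
python3 - <<'E'
from h import *
swing(3,(8,16,24,32,40))
b=eyes.get_image("side")["color"]
cv2.imwrite("pics/m18.png",cv2.resize(b[150:270,260:420],(640,480)))
E
```

```text
clock: 15.88
position: [0.5243, -0.3019, 0.0424]
ee_rot: [0.42, -0.448, 0.547, 0.569]
contact_force: [0.4, 1.0, -2.6]
width: 0.0116
clock: 16.0
position: [0.5276, -0.3022, 0.0419]
ee_rot: [0.42, -0.451, 0.545, 0.568]
contact_force: [-0.5, -1.1, 3.6]
width: 0.0112
[np.float64(-1.59), np.float64(0.29), np.float64(-0.0), np.float64(-0.0), np.float64(-0.0), np.float64(8.0)]
[np.float64(-3.2), np.float64(0.35), np.float64(-0.0), np.float64(-0.0), np.float64(-0.0), np.float64(16.0)]
[np.float64(-4.8), np.float64(0.19), np.float64(-0.01), np.float64(-0.0), np.float64(-0.0), np.float64(24.0)]
[np.float64(-6.36), np.float64(-0.19), np.float64(-0.01), np.float64(-0.0), np.float64(-0.1), np.float64(32.0)]
[np.float64(-7.86), np.float64(-0.79), np.float64(-0.01), np.float64(-0.1), np.float64(-0.1), np.float64(40.0)]
```

View pics/m18.png

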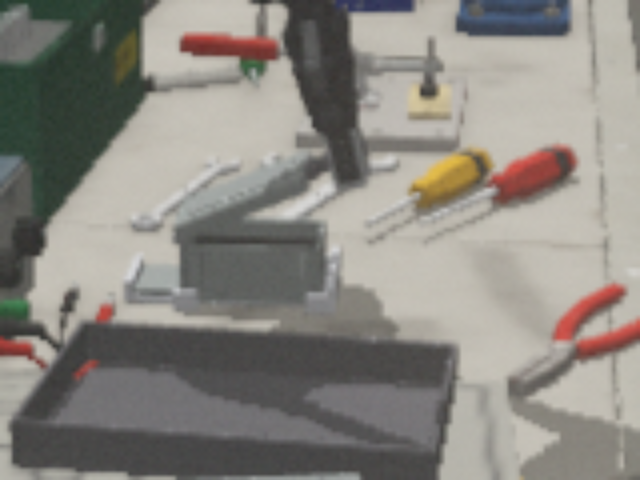

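```bash
python3 -m crank '[[-1.59,0.29,0,0,0,8,0.9],[-3.2,0.35,0,0,0,16,0.9],[-4.8,0.19,0,0,0,24,0.9],[-6.36,-0.19,0,0,0,32,0.9],[-7.86,-0.79,0,0,0,40,0.9]]'
python3 -m crank '[[0,0,0,0,0,0,0.9],[0,0,0,0,0,0,0.9]]'
python3 - <<'E'
from h import *
swing(3,(-10,-20,-30,-35))
b=eyes.get_image("side")["color"]
cv2.imwrite("pics/m19.png",cv2.resize(b[150:270,260:420],(640,480)))
E
```

```text
clock: 16.68
position: [0.551, -0.2998, 0.1175]
ee_rot: [0.2, -0.233, 0.666, 0.679]
contact_force: [-4.1, 0.0, 3.8]
width: 0.0113
clock: 16.92
position: [0.551, -0.3, 0.1156]
ee_rot: [0.201, -0.234, 0.666, 0.679]
contact_force: [-3.7, 2.6, 2.4]
width: 0.0112
[np.float64(1.92), np.float64(-0.72), np.float64(-0.01), np.float64(-0.0), np.float64(0.0), np.float64(-10.0)]
[np.float64(3.68), np.float64(-1.77), np.float64(-0.01), np.float64(-0.1), np.float64(0.0), np.float64(-20.0)]
[np.float64(5.23), np.float64(-3.11), np.float64(-0.02), np.float64(-0.1), np.float64(0.1), np.float64(-30.0)]
[np.float64(5.91), np.float64(-3.87), np.float64(-0.03), np.float64(-0.1), np.float64(0.1), np.float64(-35.0)]
```

View pics/m19.png

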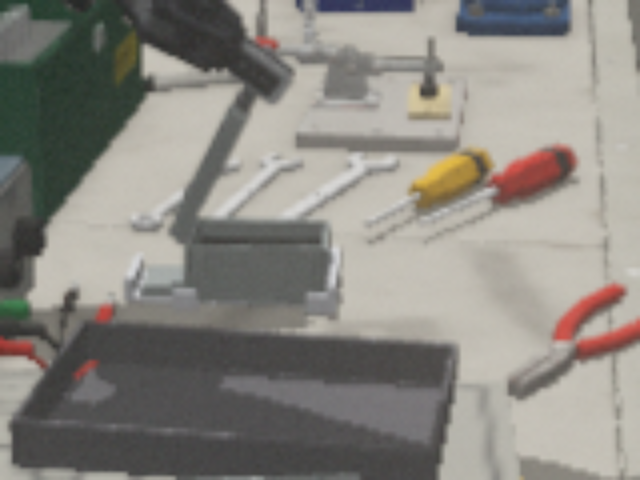

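Lid 3 is at about 63°, case in its cradle. I'll lower it part way and release to confirm it stays.

```bash
python3 -m crank '[[1.92,-0.72,0,0,0,-10,0.9],[3.68,-1.77,0,0,0,-20,0.9],[5.23,-3.11,0,0,0,-30,0.9],[5.9,-3.87,0,0,0,-35,0.9],[5.9,-3.87,0,0,0,-35,0.9]]'
python3 -m crank '[[0,0,0,0,0,0,4],[0,0,0,0,0,0,4],[0,0,0,0,0,0,4]]'
python3 - <<'E'
from h import *
b=eyes.get_image("side")["color"]
cv2.imwrite("pics/m20.png",cv2.resize(b[150:270,260:420],(640,480)))
swing(3,(-8,-16,-24,-32,-36))
E
```

```text
clock: 17.6
position: [0.528, -0.3015, 0.0501]
ee_rot: [0.398, -0.427, 0.563, 0.585]
contact_force: [3.1, 1.2, -0.9]
width: 0.0113
clock: 17.98
position: [0.5279, -0.3017, 0.049]
ee_rot: [0.395, -0.426, 0.564, 0.587]
contact_force: [-0.3, -0.8, -0.1]
width: 0.04
[np.float64(1.52), np.float64(-0.54), np.float64(-0.0), np.float64(-0.0), np.float64(0.0), np.float64(-8.0)]
[np.float64(2.94), np.float64(-1.3), np.float64(-0.0), np.float64(-0.0), np.float64(0.0), np.float64(-16.0)]
[np.float64(4.25), np.float64(-2.24), np.float64(-0.0), np.float64(-0.0), np.float64(0.0), np.float64(-24.0)]
[np.float64(5.41), np.float64(-3.35), np.float64(-0.01), np.float64(-0.0), np.float64(0.0), np.float64(-32.0)]
[np.float64(5.93), np.float64(-3.97), np.float64(-0.01), np.float64(-0.0), np.float64(0.0), np.float64(-36.0)]
```

View pics/m20.png

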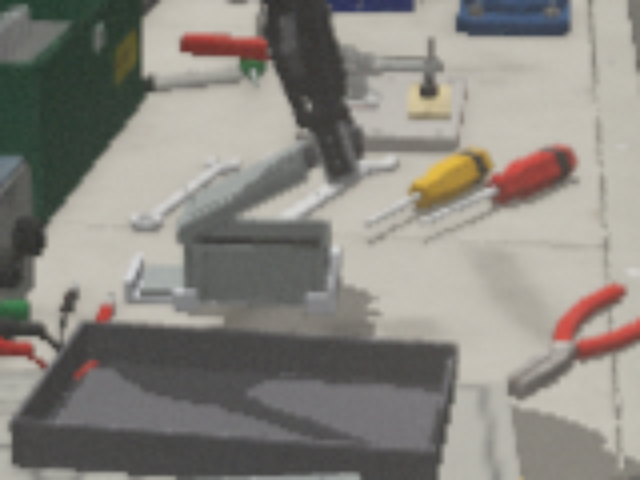

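```bash
python3 -m crank '[[0,0,0,0,0,0,0.9],[0,0,0,0,0,0,0.9],[0,0,0,0,0,0,0.9],[0,0,0,0,0,0,0.9]]' 30
python3 - <<'E'
from h import *
s=manip.get_state(); x=q(s["ee_rot"]).apply([1,0,0]); t=np.degrees(np.arctan2(-x[0],-x[2])); print("tilt",t)
swing(3,(-8,-16,-24,-(t+9),-(t+11)))
E
```

```text
clock: 18.52
position: [0.5276, -0.3014, 0.0493]
ee_rot: [0.396, -0.426, 0.564, 0.586]
contact_force: [1.2, 1.5, -1.6]
width: 0.0114
tilt 18.921275046746718
[np.float64(1.52), np.float64(-0.54), np.float64(-0.0), np.float64(-0.0), np.float64(0.0), np.float64(-8.0)]
[np.float64(2.95), np.float64(-1.29), np.float64(-0.0), np.float64(-0.0), np.float64(0.0), np.float64(-16.0)]
[np.float64(4.26), np.float64(-2.22), np.float64(-0.01), np.float64(-0.0), np.float64(0.0), np.float64(-24.0)]
[np.float64(4.85), np.float64(-2.75), np.float64(-0.01), np.float64(-0.0), np.float64(0.0), np.float64(-27.9)]
[np.float64(5.14), np.float64(-3.03), np.float64(-0.01), np.float64(-0.0), np.float64(0.0), np.float64(-29.9)]
```

```bash
python3 -m crank '[[1.52,-0.54,0,0,0,-8,0.9],[2.95,-1.29,0,0,0,-16,0.9],[4.26,-2.22,0,0,0,-24,0.9],[4.85,-2.75,0,0,0,-27.9,0.9],[4.85,-2.75,0,0,0,-27.9,0.9]]'
python3 -m crank '[[0.29,-0.14,0,0,0,-1.5,0.9],[0.29,-0.14,0,0,0,-1.5,0.9]]'
python3 - <<'E'
from h import *
d=eyes.get_image("side");b=d["color"]
cv2.imwrite("pics/m21.png",cv2.resize(b[150:270,260:420],(640,480)))
rows([lidpose(3,0,-10)])
s=manip.get_state(); print(s["contact_force"],s["qpos"].round(2))
E
```

```text
clock: 19.15
position: [0.5373, -0.3014, -0.0049]
ee_rot: [-0.526, 0.549, -0.445, -0.473]
contact_force: [1.9, 0.8, -2.8]
width: 0.0114
clock: 19.4
position: [0.5388, -0.3013, -0.0065]
ee_rot: [-0.531, 0.555, -0.438, -0.467]
contact_force: [-5.9, -0.6, 10.8]
width: 0.0112
[np.float64(-0.05), np.float64(0.4), np.float64(0.16), np.float64(0.1), np.float64(0.0), np.float64(0.4)]
[-5.9236447   0.02779081 11.54307364] [-0.7   0.45  1.83  0.18  0.74 -2.46]
```

View pics/m21.png

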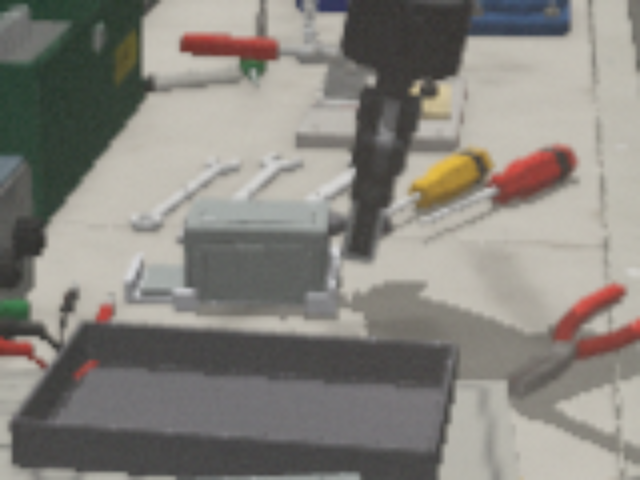

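```bash
python3 -m crank '[[0,0,0,0,0,0,5],[0,0,0,0,0,0,5],[-6,-1,0,0,0,0,8.5],[-12,-2.2,0,0,0,5,8.5],[-12,-2.2,0,0,0,10,8.5]]'
python3 -m crank '[[0,0,0,0,0,0,8.5],[0,0,0,0,0,0,8.5]]'
cat >> h.py <<'E'
def lidfit(d,X,Y,z=(.046,.062),dx=.04):
    P=cloud(d)
    m=(abs(P[...,0]-X)<.1)&(abs(P[...,1]-Y)<.06)&(P[...,2]>z[0])&(P[...,2]<z[1])
    n,l,st,ce=cv2.connectedComponentsWithStats(m.astype(np.uint8)); k=1+np.argmax(st[1:,4]); Q=P[l==k]
    r=[]
    for a in np.arange(X-dx,X+dx,.004):
        S=Q[abs(Q[:,0]-a)<.003]
        if len(S)>3: r.append((a,(S[:,1].min()+S[:,1].max())/2,np.ptp(S[:,1])))
    r=np.array(r); g=r[r[:,2]>.05]; p=np.polyfit(g[:,0],g[:,1],1)
    print("yaw",np.degrees(np.arctan(p[0])).round(1),"y at X",np.polyval(p,X).round(4),"w",g[:,2].mean().round(4),"n",len(g),"x range",Q[:,0].min().round(4),Q[:,0].max().round(4),"z",np.median(Q[:,2]).round(4))
E
python3 - <<'E'
from h import *
for n in("top","side"):
    d=eyes.get_image(n); lidfit(d,.597,-.297)
    if n=="top": cv2.imwrite("pics/m22t.png",d["color"])
s=manip.get_state(); c=d["color"]; P=cloud(d); X=q(s["ee_rot"]).apply([1,0,0]); print(X,s["position"])
Q=(P-s["position"]); m=(np.abs(Q[...,0])<.03)&(np.abs(Q[...,1])<.07)&(np.abs(Q[...,2])<.12)&(P[...,2]>.075)&(c.max(-1)<110)
print("lowest",Q[m][np.argsort(Q[m][:,2])[:6]].round(3))
cv2.imwrite("pics/m22.png",cv2.resize(c[110:270,260:420],(480,480)))
E
```

```text
clock: 20.08
position: [0.543, -0.3038, 0.1205]
ee_rot: [-0.489, 0.518, -0.485, -0.507]
contact_force: [0.0, -0.4, 0.0]
width: 0.0851
clock: 20.32
position: [0.5382, -0.3001, 0.1124]
ee_rot: [-0.489, 0.514, -0.484, -0.513]
contact_force: [-0.3, -0.5, -0.2]
width: 0.0851
yaw 2.3 y at X -0.2961 w 0.0589 n 12 x range 0.5821 0.6449 z 0.054
yaw 0.9 y at X -0.2948 w 0.0571 n 21 x range 0.5125 0.6455 z 0.0564
[ 0.00544271  0.00327822 -0.99997981] [ 0.5378899  -0.30035263  0.11256063]
lowest [[-0.003  0.044  0.051]
 [-0.     0.045  0.051]
 [ 0.004  0.047  0.052]
 [ 0.002  0.048  0.052]
 [-0.008  0.048  0.052]
 [-0.006  0.05   0.053]]
```

View pics/m22.png

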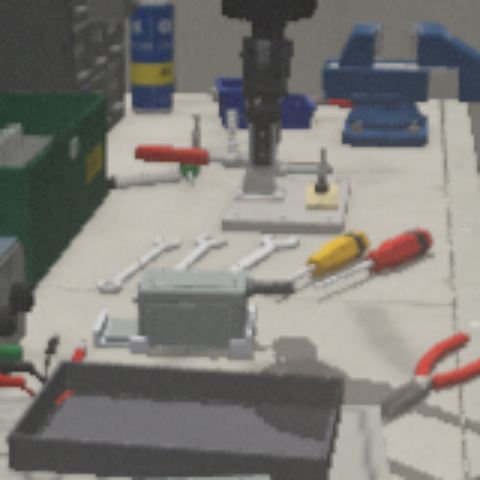

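View pics/m22t.png

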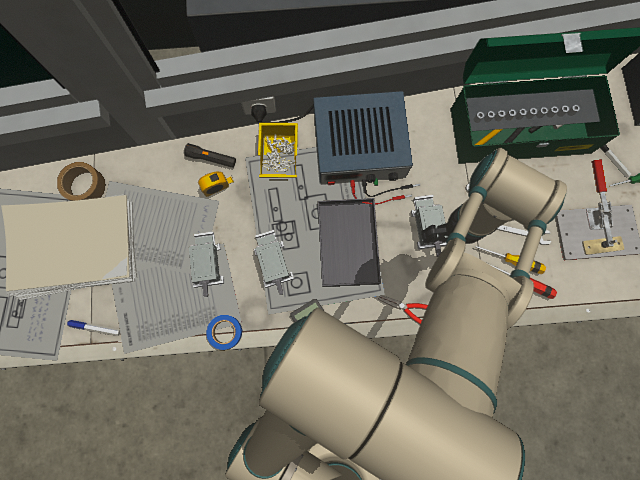

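```bash
cat >> h.py <<'E'
def down(x,y,z,yaw):
    return np.array([x,y,z]),R.from_euler('z',yaw,degrees=True)*R.from_matrix(np.array([[0,-1,0],[0,0,1],[-1,0,0]],float))
E
python3 - <<'E'
from h import *
rows([down(.5985,-.296,.09,2.5),down(.5985,-.296,-.035,2.5)])
E
```

```text
[np.float64(2.29), np.float64(-6.06), np.float64(0.11), np.float64(0.5), np.float64(0.2), np.float64(0.3)]
[np.float64(14.79), np.float64(-5.99), np.float64(0.07), np.float64(0.5), np.float64(0.2), np.float64(0.3)]
```

```bash
python3 -m crank '[[2.3,-6.05,0.1,0.5,0.2,0.3,8.5],[2.3,-6.05,0.1,0.5,0.2,0.3,8.5],[2.3,-6.05,0.1,0.5,0.2,0.3,8.5],[2.3,-6.05,0.1,0.5,0.2,0.3,8.5]]'
python3 - <<'E'
from h import *
rows([down(.5985,-.296,-.035,2.5)])
d=eyes.get_image("side"); c=d["color"]
cv2.imwrite("pics/m23.png",cv2.resize(c[110:270,260:420],(480,480)))
print(manip.get_state()["qpos"].round(2))
E
```

```text
clock: 20.92
position: [0.5988, -0.2971, 0.092]
ee_rot: [-0.489, 0.512, -0.489, -0.509]
contact_force: [0.0, 0.5, 0.8]
width: 0.085
[np.float64(12.7), np.float64(0.05), np.float64(0.14), np.float64(-0.0), np.float64(-0.2), np.float64(0.1)]
[-0.56  0.48  1.45 -0.    1.21 -2.18]
```

View pics/m23.png

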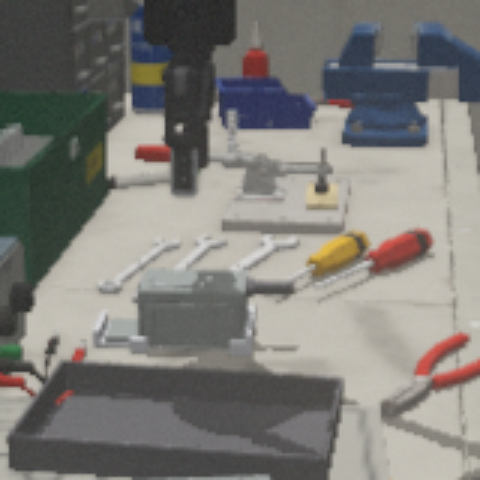

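```bash
python3 -m crank '[[5,0,0.1,0,0,0,8.5],[9,0,0.1,0,0,0,8.5],[12.0,0,0.1,0,0,0,8.5],[12.7,0.05,0.1,0,0,0,8.5],[12.7,0.05,0.1,0,0,0,8.5]]'
python3 -m crank '[[0,0,0,0,0,0,5.5],[0,0,0,0,0,0,5.5],[0,0,0,0,0,0,5.5],[0,0,0,0,0,0,5.5]]' 70
python3 - <<'E'
from h import *
rows([down(.5985,-.296,-.035,2.5)])
d=eyes.get_image("side"); c=d["color"]
cv2.imwrite("pics/m24.png",cv2.resize(c[150:250,270:370],(480,480)))
print(manip.get_state()["contact_force"])
E
```

```text
clock: 21.6
position: [0.5999, -0.2967, -0.0346]
ee_rot: [-0.489, 0.512, -0.489, -0.509]
contact_force: [0.1, -0.9, 0.9]
width: 0.085
clock: 22.1
position: [0.6011, -0.298, -0.033]
ee_rot: [-0.489, 0.514, -0.489, -0.508]
contact_force: [-1.0, -3.3, 6.5]
width: 0.0597
[np.float64(0.2), np.float64(0.25), np.float64(0.21), np.float64(0.1), np.float64(-0.4), np.float64(0.3)]
[-1.41115638 -1.40563845  5.42946781]
```

View pics/m24.png

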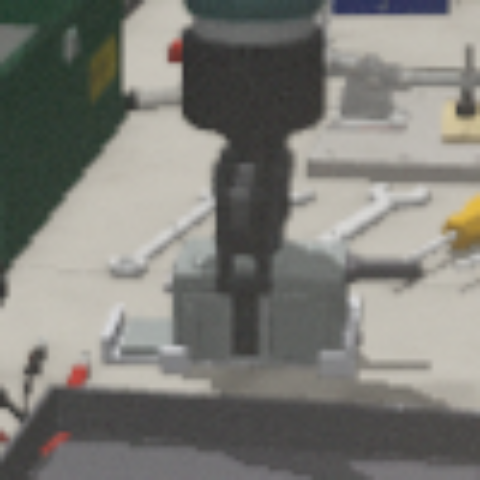

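```bash
python3 -m crank '[[-3,0,0,0,0,0,5.5],[-6,0,0,0,0,0,5.5],[-10,0,0,0,0,0,5.5],[-10,0,0,0,0,0,5.5],[-10,0,0,0,0,0,5.5]]'
python3 - <<'E'
from h import *
d=eyes.get_image("side"); c=d["color"]
cv2.imwrite("pics/m25.png",cv2.resize(c[110:270,240:400],(480,480)))
d=eyes.get_image("top"); P=cloud(d)
for lo,hi in((.02,.04),(.026,.036)):
    m=(P[...,2]>lo)&(P[...,2]<hi)&(abs(P[...,0]-.578)<.14)&(abs(P[...,1]+.085)<.09)
    m=m.astype(np.uint8); n,l,st,ce=cv2.connectedComponentsWithStats(m,connectivity=8); k=1+np.argmax(st[1:,4]); Q=P[l==k]
    print(st[k],cv2.minAreaRect(Q[:,:2].astype(np.float32)))
    # rails
    for sgn in(1,-1):
        S=Q[(sgn*(Q[:,1]+.085)>.06)&(abs(Q[:,0]-.578)<.09)]; p=np.polyfit(S[:,0],S[:,1],1); print("rail",sgn,np.degrees(np.arctan(p[0])),np.polyval(p,.578))
    for sgn in(1,-1):
        S=Q[(sgn*(Q[:,0]-.578)>.09)&(abs(Q[:,1]+.085)<.05)]; 
        if len(S)>3: print("end",sgn,np.median(S[:,0]),len(S),S[:,0].min(),S[:,0].max())
f=(abs(P[...,2]-.004)<.004)&(c.max(-1)<0)
E
```

```text
clock: 22.78
position: [0.5978, -0.2947, 0.0621]
ee_rot: [0.489, -0.511, 0.489, 0.511]
contact_force: [-0.9, 0.4, -10.7]
width: 0.0591
[317 198  64  86 411] ((0.573369026184082, -0.08500435203313828), (0.1459645926952362, 0.220876544713974), 88.52832794189453)
rail 1 -1.7043334309717038 -0.01398156823544266
rail -1 -1.6097334606964877 -0.15557070938905918
end 1 0.6799888975850106 90 0.6763299802505474 0.6843979429141598
end -1 0.4647018692606065 6 0.4618277482253649 0.4652374923792599
[317 198  61  46 157] ((0.6559397578239441, -0.11518135666847229), (0.18682268261909485, 0.09026290476322174), 48.8165397644043)Traceback (most recent call last):
  File "<stdin>", line 11, in <module>
    raise TypeError("expected non-empty vector for x")
TypeError: expected non-empty vector for x
```

View pics/m25.png

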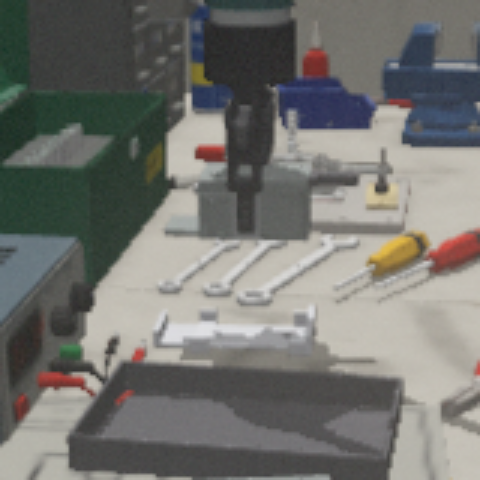

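Run:
```python
from h import *
rows([down(.578,-.085,.065,-1.5)])
```

```text
[np.float64(-0.33), np.float64(1.03), np.float64(21.02), np.float64(4.0), np.float64(0.0), np.float64(-0.1)]
```

```bash
python3 -m crank '[[-0.3,0.3,3,1,0,0,5.5],[-0.3,0.5,8,2,0,0,5.5],[-0.3,1.0,14,3,0,0,5.5],[-0.3,1.0,19,4,0,0,5.5],[-0.3,1.0,21,4,0,0,5.5]]'
python3 -m crank '[[0,0,0,0,0,0,5.5],[0,0,0,0,0,0,5.5]]'
python3 - <<'E'
from h import *
rows([down(.578,-.085,.065,-1.5),down(.578,-.085,-.034,-1.5)])
for n in("side","top"):
    d=eyes.get_image(n); c=d["color"]; cv2.imwrite(f"pics/m26{n}.png",c)
a=cv2.imread("pics/m26side.png");b=cv2.imread("pics/m26top.png")
cv2.imwrite("pics/m26.png",np.hstack([cv2.resize(a[110:310,230:430],(390,390)),cv2.resize(b[140:320,260:440],(390,390))]))
E
```

```text
clock: 23.5
position: [0.578, -0.0829, 0.0651]
ee_rot: [0.505, -0.494, 0.506, 0.494]
contact_force: [-0.5, -0.1, -9.3]
width: 0.0593
clock: 23.75
position: [0.5805, -0.0876, 0.0664]
ee_rot: [0.506, -0.495, 0.507, 0.492]
contact_force: [-0.1, -0.7, -10.4]
width: 0.0592
[np.float64(0.13), np.float64(0.25), np.float64(0.26), np.float64(0.0), np.float64(-0.2), np.float64(0.1)]
[np.float64(10.03), np.float64(0.28), np.float64(0.29), np.float64(0.0), np.float64(-0.2), np.float64(0.1)]
```

View pics/m26.png

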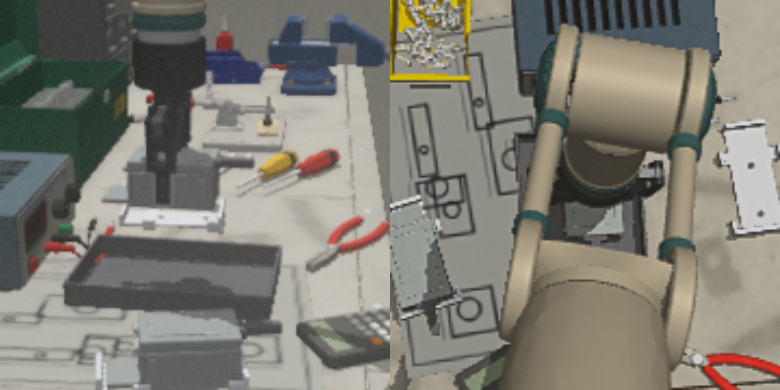

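```bash
python3 -m crank '[[3,0.28,0.28,0,0,0,5.5],[6,0.28,0.28,0,0,0,5.5],[8.5,0.28,0.28,0,0,0,5.5],[9.6,0.28,0.28,0,0,0,5.5],[9.8,0.28,0.28,0,0,0,5.5]]'
python3 -m crank '[[0,0,0,0,0,0,5.5],[0,0,0,0,0,0,5.5]]'
python3 - <<'E'
from h import *
d=eyes.get_image("side"); c=d["color"]; cv2.imwrite("pics/m27.png",cv2.resize(c[150:310,230:390],(480,480)))
print(manip.get_state()["contact_force"])
E
```

```text
clock: 24.48
position: [0.5779, -0.0847, -0.0315]
ee_rot: [0.507, -0.494, 0.507, 0.492]
contact_force: [0.8, 1.1, -9.3]
width: 0.0596
clock: 24.72
position: [0.5789, -0.0843, -0.0299]
ee_rot: [0.507, -0.496, 0.506, 0.491]
contact_force: [0.1, 0.3, -9.2]
width: 0.0592
[-0.88047312 -0.73438549 -9.50103158]
```

View pics/m27.png

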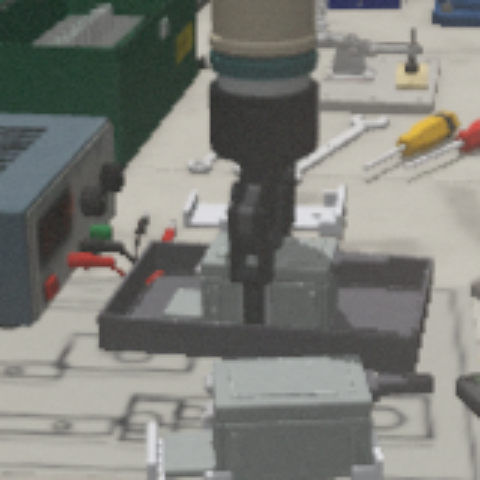

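Still hanging (−9.3 N), a few mm above the floor. Lower gently to contact.

```bash
python3 -m crank '[[0.2,0,0,0,0,0,5.5],[0.4,0,0,0,0,0,5.5],[0.4,0,0,0,0,0,5.5]]'
```

```text
clock: 25.15
position: [0.5785, -0.084, -0.0329]
ee_rot: [0.507, -0.495, 0.506, 0.492]
contact_force: [-3.3, 1.0, 4.7]
width: 0.0598
```

```bash
python3 -m crank '[[0.1,0,0,0,0,0,5.5],[0.1,0,0,0,0,0,5.5]]'
```

```text
clock: 25.4
position: [0.5785, -0.0841, -0.0329]
ee_rot: [0.507, -0.496, 0.506, 0.492]
contact_force: [-3.8, 1.7, 11.2]
width: 0.0591
```

On the floor (+11 N). Release and rise.

```bash
python3 -m crank '[[-0.1,0,0,0,0,0,8],[-0.1,0,0,0,0,0,8],[-0.1,0,0,0,0,0,8],[-0.1,0,0,0,0,0,8]]'
python3 -m crank '[[-4,0,0,0,0,0,8],[-9,0,0,0,0,0,8],[-14,3,0,0,0,0,6],[-14,6,0,0,0,0,4],[-14,7,0,0,0,0,4]]'
python3 - <<'E'
from h import *
s=manip.get_state(); print(s["contact_force"])
for n in("side","top"):
    d=eyes.get_image(n); c=d["color"]; cv2.imwrite(f"pics/m28{n}.png",c); lidfit(d,.578,-.085)
a=cv2.imread("pics/m28side.png");b=cv2.imread("pics/m28top.png")
cv2.imwrite("pics/m28.png",np.hstack([cv2.resize(a[130:310,230:410],(390,390)),cv2.resize(b[140:320,260:440],(390,390))]))
E
```

```text
clock: 25.9
position: [0.5781, -0.084, -0.0351]
ee_rot: [0.507, -0.495, 0.506, 0.492]
contact_force: [-0.6, 0.8, -0.7]
width: 0.0802
clock: 26.52
position: [0.506, -0.0816, 0.1051]
ee_rot: [0.507, -0.495, 0.507, 0.492]
contact_force: [1.0, 0.1, 0.0]
width: 0.0399
[0.9852115  0.0885454  0.02497804]
yaw -0.8 y at X -0.082 w 0.0586 n 20 x range 0.4902 0.6231 z 0.0565Traceback (most recent call last):
  File "<stdin>", line 4, in <module>
  File "h.py", line 52, in lidfit
    r=np.array(r); g=r[r[:,2]>.05]; p=np.polyfit(g[:,0],g[:,1],1)
                       ~^^^^^
IndexError: too many indices for array: array is 1-dimensional, but 2 were indexed
```

```bash
sed -i 's/^C={/C={4:((.5025,-.082),-1.5),/' h.py
python3 - <<'E'
from h import *
rows([lidpose(4,0,-10,.07),lidpose(4,0,-10,0)])
a=cv2.imread("pics/m28side.png");b=cv2.imread("pics/m28top.png")
cv2.imwrite("pics/m28.png",np.hstack([cv2.resize(a[130:310,230:410],(390,390)),cv2.resize(b[140:320,260:440],(390,390))]))
E
```

```text
[np.float64(4.1), np.float64(-0.56), np.float64(-0.04), np.float64(0.0), np.float64(-0.1), np.float64(-9.9)]
[np.float64(11.1), np.float64(-0.55), np.float64(-0.03), np.float64(0.0), np.float64(-0.1), np.float64(-9.9)]
```

View pics/m28.png

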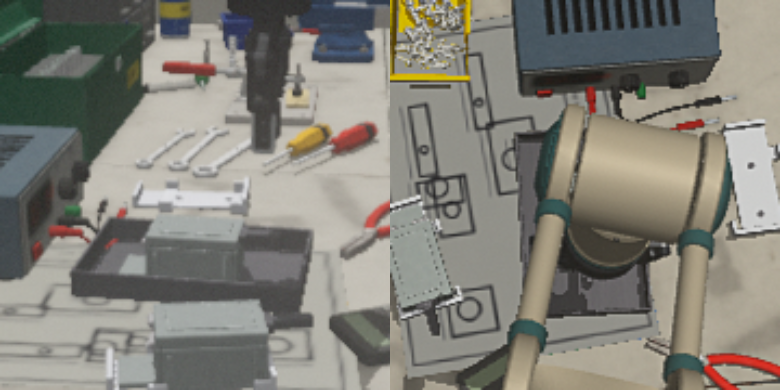

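```bash
python3 -m crank '[[2,-0.5,0,0,0,-5,4],[4.1,-0.56,0,0,0,-9.9,4],[4.1,-0.56,0,0,0,-9.9,4],[4.1,-0.56,0,0,0,-9.9,4]]'
python3 - <<'E'
from h import *
rows([lidpose(4,0,-10,.0)])
d=eyes.get_image("side");c=d["color"]; P=cloud(d); print(manip.get_state()["qpos"].round(2))
m=(P[...,0]<.515)&(P[...,0]>.47)&(abs(P[...,1]+.083)<.02)&(P[...,2]>.047)&(P[...,2]<.058)
print(m.sum(),P[m].mean(0),P[m].min(0)) 
cv2.imwrite("pics/m29.png",cv2.resize(c[150:310,230:390],(480,480)))
E
```

```text
clock: 27.12
position: [0.5154, -0.0827, 0.0644]
ee_rot: [0.547, -0.537, 0.462, 0.446]
contact_force: [0.4, 0.4, -0.7]
width: 0.04
[np.float64(6.94), np.float64(1.57), np.float64(0.06), np.float64(0.0), np.float64(-0.2), np.float64(0.1)]
[-0.33  0.22  1.97  0.07  0.78 -1.92]
64 [ 0.50229224 -0.07944667  0.05284826] [ 0.4903504  -0.08890745  0.04717859]
```

View pics/m29.png

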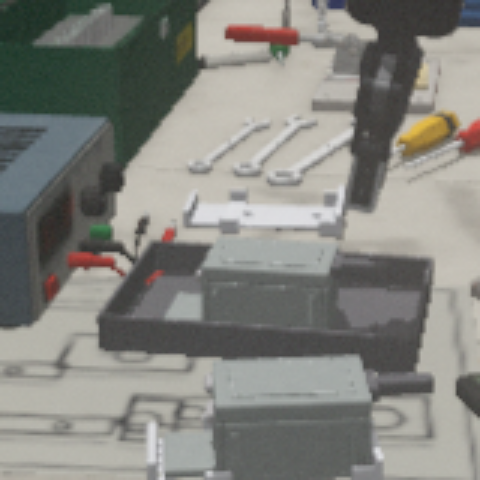

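```bash
python3 -m crank '[[3.5,0.8,0.06,0,0,0,4],[6.9,1.55,0.06,0,0,0,4],[6.9,1.55,0.06,0,0,0,4],[6.9,1.55,0.06,0,0,0,0.9]]' 25
python3 -m crank '[[0,0,0,0,0,0,0.9],[0,0,0,0,0,0,0.9],[0,0,0,0,0,0,0.9]]'
python3 - <<'E'
from h import *
rows([lidpose(4,0,-10,0)]);print()
swing(4,(4,8,12,16,22))
E
```

```text
clock: 27.68
position: [0.5123, -0.0822, -0.0055]
ee_rot: [0.547, -0.538, 0.461, 0.446]
contact_force: [-0.2, -0.6, 0.4]
width: 0.0228
clock: 28.05
position: [0.5123, -0.0823, -0.0052]
ee_rot: [0.548, -0.538, 0.461, 0.445]
contact_force: [1.6, -0.3, 6.0]
width: 0.0115
[np.float64(0.14), np.float64(0.04), np.float64(0.0), np.float64(0.0), np.float64(-0.2), np.float64(0.3)]

[np.float64(-0.81), np.float64(0.16), np.float64(-0.0), np.float64(-0.0), np.float64(-0.0), np.float64(4.0)]
[np.float64(-1.63), np.float64(0.27), np.float64(-0.01), np.float64(-0.0), np.float64(-0.0), np.float64(8.0)]
[np.float64(-2.45), np.float64(0.32), np.float64(-0.01), np.float64(-0.0), np.float64(-0.0), np.float64(12.0)]
[np.float64(-3.28), np.float64(0.31), np.float64(-0.01), np.float64(-0.1), np.float64(-0.0), np.float64(16.0)]
[np.float64(-4.51), np.float64(0.19), np.float64(-0.02), np.float64(-0.1), np.float64(-0.0), np.float64(22.0)]
```

```bash
python3 -m crank '[[-0.81,0.16,0,0,0,4,0.9],[-1.63,0.27,0,0,0,8,0.9],[-2.45,0.32,0,0,0,12,0.9],[-3.28,0.31,0,0,0,16,0.9],[-4.51,0.19,0,0,0,22,0.9]]'
python3 -m crank '[[0,0,0,0,0,0,0.9],[0,0,0,0,0,0,0.9]]'
python3 - <<'E'
from h import *
swing(4,(5,10,15,20,26))
d=eyes.get_image("side");c=d["color"]
cv2.imwrite("pics/m30.png",cv2.resize(c[150:310,230:390],(480,480)))
E
```

```text
clock: 28.68
position: [0.4987, -0.0811, 0.0378]
ee_rot: [0.451, -0.437, 0.557, 0.544]
contact_force: [-0.2, 0.3, -1.3]
width: 0.0115
clock: 28.92
position: [0.5011, -0.0815, 0.037]
ee_rot: [0.453, -0.44, 0.555, 0.542]
contact_force: [2.3, -0.7, 1.2]
width: 0.0116
[np.float64(-1.02), np.float64(0.21), np.float64(-0.0), np.float64(-0.0), np.float64(0.0), np.float64(5.0)]
[np.float64(-2.06), np.float64(0.34), np.float64(-0.01), np.float64(-0.0), np.float64(0.0), np.float64(10.0)]
[np.float64(-3.1), np.float64(0.37), np.float64(-0.01), np.float64(-0.0), np.float64(0.0), np.float64(15.0)]
[np.float64(-4.14), np.float64(0.32), np.float64(-0.01), np.float64(-0.1), np.float64(0.0), np.float64(20.0)]
[np.float64(-5.38), np.float64(0.13), np.float64(-0.02), np.float64(-0.1), np.float64(0.0), np.float64(26.0)]
```

View pics/m30.png

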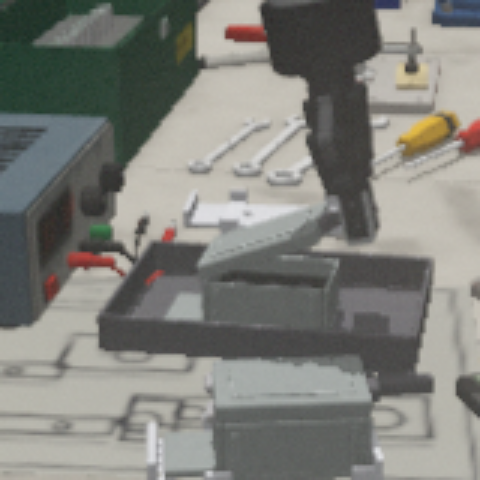

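```bash
python3 -m crank '[[-1.02,0.21,0,0,0,5,0.9],[-2.06,0.34,0,0,0,10,0.9],[-3.1,0.37,0,0,0,15,0.9],[-4.14,0.32,0,0,0,20,0.9],[-5.38,0.13,0,0,0,26,0.9]]'
python3 -m crank '[[0,0,0,0,0,0,0.9],[0,0,0,0,0,0,4],[0,0,0,0,0,0,4],[0,0,0,0,0,0,4]]'
python3 - <<'E'
from h import *
d=eyes.get_image("side");c=d["color"]
s=manip.get_state(); print(s["contact_force"],q(s["ee_rot"]).as_matrix().round(2))
cv2.imwrite("pics/m31.png",cv2.resize(c[150:310,230:390],(480,480)))
E
```

```text
clock: 29.6
position: [0.5087, -0.0812, 0.0904]
ee_rot: [0.317, -0.301, 0.641, 0.631]
contact_force: [-0.9, -0.5, -3.0]
width: 0.0115
clock: 30.1
position: [0.5098, -0.0812, 0.0902]
ee_rot: [0.318, -0.302, 0.64, 0.63]
contact_force: [0.2, 0.4, 1.1]
width: 0.0398
[ 0.13902042 -0.82605911  0.77411937] [[-0.61 -0.79  0.03]
 [ 0.01  0.02  1.  ]
 [-0.79  0.61 -0.  ]]
```

View pics/m31.png

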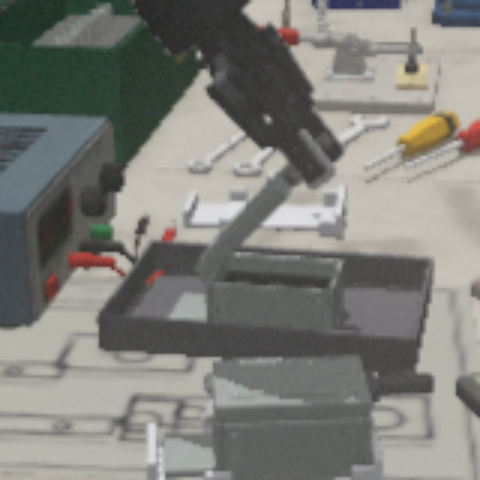

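```bash
python3 -m crank '[[-2,0,0,0,0,0,4],[-5,0,0,0,0,0,4],[-10,0,0,0,0,0,4],[-15,3,0,0,0,0,4],[-18,6,0,0,0,0,4]]'
python3 - <<'E'
from h import *
print(manip.get_state()["position"])
rows([down(.35,-.35,.25,0)])
E
```

```text
clock: 30.78
position: [0.5743, -0.0825, 0.2707]
ee_rot: [0.319, -0.303, 0.64, 0.63]
contact_force: [0.5, -0.5, 0.8]
width: 0.0401
[ 0.57428732 -0.08250344  0.27068041]
[np.float64(15.02), np.float64(15.85), np.float64(-27.31), np.float64(-1.5), np.float64(0.3), np.float64(-37.8)]
```

```bash
python3 -m crank '[[3,3,-5.5,0,0,-8,4],[6,6,-11,0,0,-16,4],[9,9.5,-16.5,0,0,-24,4],[12,12.5,-22,-1,0,-32,4],[15,15.8,-27.3,-1.5,0,-37.8,4]]'
python3 -m crank '[[0,0,0,0,0,0,4],[0,0,0,0,0,0,4],[0,0,0,0,0,0,4]]'
python3 - <<'E'
from h import *
for n in("side","top"):
    d=eyes.get_image(n); cv2.imwrite(f"pics/f{n}.png",d["color"]); P=cloud(d)
    for X,Y in((.545,.277),(.536,.109)):
        try: print(n); lidfit(d,X,Y)
        except Exception as e: print(e)
    m=(abs(P[...,0]-.575)<.1)&(abs(P[...,1]+.083)<.02)&(P[...,2]>.05)&(P[...,2]<.2)
    Q=P[m]; print(len(Q))
    if len(Q)>20: print("lid slope deg",np.degrees(np.arctan(np.polyfit(Q[:,0],Q[:,2],1)[0])),"top",Q[Q[:,2].argmax()].round(3))
E
```

```text
clock: 31.4
position: [0.3719, -0.3228, 0.2515]
ee_rot: [0.501, -0.5, 0.499, 0.5]
contact_force: [0.6, -0.8, -0.3]
width: 0.04
clock: 31.78
position: [0.3752, -0.3209, 0.2504]
ee_rot: [0.501, -0.498, 0.499, 0.502]
contact_force: [-0.2, -0.3, 0.1]
width: 0.0401
side
yaw 3.6 y at X 0.2785 w 0.06 n 21 x range 0.46 0.5943 z 0.0563
side
yaw 11.8 y at X 0.1099 w 0.061 n 21 x range 0.4506 0.5862 z 0.0564
198
lid slope deg -43.04048392852388 top [ 0.538 -0.081  0.148]
top
yaw 3.6 y at X 0.278 w 0.0591 n 21 x range 0.4605 0.5936 z 0.0541
top
yaw 12.0 y at X 0.1096 w 0.06 n 21 x range 0.4508 0.5833 z 0.0541
412
lid slope deg -45.54836087124474 top [ 0.532 -0.082  0.147]
```

View pics/fside.png

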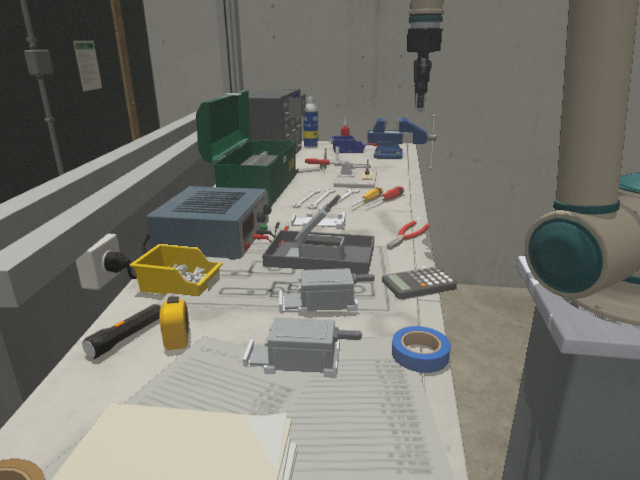

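View pics/ftop.png

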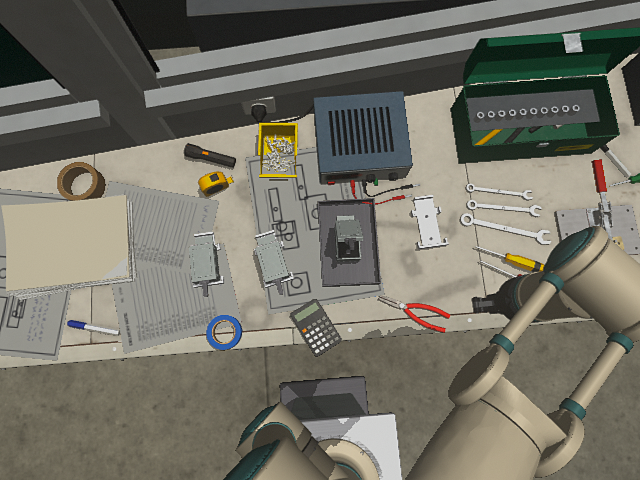

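Run:
```python
from rig import manip
print(manip.get_state()["contact_force"],manip.sign_off())
```

```text
the job is handed in; nothing more can be done
[ 1.23507255  0.20309715 -0.31155449] None
```

I swung all three lids to about 60°, working left to right. Lids 1 and 2 fell shut when I let go at about 28°. Lid 3 stayed where I left it, so case_3 is the stiff one. I shut it, carried it to the reject tray and set its lid about half open. I handed the job in at about 32 s of the 72 s allowed.

**Last checks, all passed:**
- **Good cases:** cases 1 and 2 are in their cradles with lid tops at 54 mm, so they are shut, and their positions are within 3 mm of the start.
- **Stiff case:** case 3 stands in the tray with its centre about 5 mm from the tray's, and its lid stands alone at about 45° (43° from the side view, 46° from the top). I judged it flat on the floor from the contact force and the picture, and did not measure its tilt.
- **Surroundings:** the arm is clear. By eye, the tape measure, calculator, tape roll and pliers look where they were at the start.

**What disagreed:**
- **Finger offset:** the cameras showed the fingertips about 37 mm short of the reported TCP along the tool axis. My first close on tongue 1 missed because of this, without disturbing anything. I corrected for the offset and every later grip held.
- **Force readings:** they were too noisy to tell a stiff lid from a free one, so the verdict rests on the release test.

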